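# Put the fan control box back together: relay and switch handle

### The arm

A 6-joint arm with a two-finger parallel gripper is mounted at the origin on a cart in front of the work surface, level with it; the furniture and walls round the work are solid. World frame = base frame: x ahead of the robot, y to its left, z up, the work surface at z = 0. Lengths are in m, angles in rad, forces in N, time in s.
With the tool pointing down it reaches from about 0.3 to 0.775 m from the base axis. Payload 14.6 kg.
Tool frame: the origin (TCP) lies midway between the tips of the shut fingers; the grasp point (between the pads) lies 19 mm behind it (tcp_to_grasp is the distance from the TCP to the grasp point, in m); z points along the fingers, y is the line along which they close (so a half turn about z gives the same grasp; the last joint's range is limited). The gripper opens to 94 mm and grips with 3 to 60 N. Pads are 16 mm wide; open, the fingers measure 119 mm over their backs; the gripper's body (75 mm by 177 mm) begins 78 mm behind the grasp point.
Start: joints at [-1.384, 0.3, 1.521, -0, 1.321, -0.067], TCP at [0.138, -0.532, 0.205] pointing down, gripper open.
Joint ranges: [-3.03, 3.03], [-0.79, 2.21], [0.23, 2.52], [-1.04, 4.18], [0, 3.07], [-2.55, 2.55]. Speed limits (rad/s): [2.22, 2.22, 2.57, 3.14, 3.14, 3.14].

### API

Orientations are given as [roll, pitch, yaw] about the fixed x, y, z axes, in that order (R = Rz(yaw) Ry(pitch) Rx(roll)).
In Python, from station import * gives the robot as it stands.
- The arm moves only by the tool send_rows, never from a script. Its argument "motion" is a list of rows, each a list of 3 entries, a list of its own where there are three numbers: the shift along the tool's x, y, z in units of 0.03 m (1.0 is 0.03 m), then the turn, a rotation vector about the tool's x, y, z in units of 0.12 rad (1.0 is 0.12 rad), then the opening, from -1 (shut) to 1 (fully open). In form: [[[x, y, z], [rx, ry, rz], grip], ...]. A call has 1 to 12 rows; each row shifts and turns the commanded pose from where the row before left it, along the tool's axes as they then stand; what a row does not reach is not made up. A row lasts 1/10 s, in which the tool goes at most 50 mm and 8.59 degrees, less where a joint would pass 70% of its speed; a pose out of reach is approached as far as the arm can. A call with a number of a shift or a turn outside -1 to 1 is refused whole. A call with a gripper value outside its range is refused whole. The fingers move at their own pace and stop on an object; "squeeze" is the grip in N (left out, the last holds). Time passes only in rows, so rows that do not move let the fingers close. It gives the time, the measured TCP pose, the force, the opening and the grip force at its end, in the units of the state.
- get_obs(): the state, without advancing time (a new reading comes with each control period).
- camera(name): name is "scene" or "top"; returns a dict with "pixels" (420x560x3 uint8, red, green, blue), "depth" (420x560 float32, m along the optical axis (not along the pixel's ray), 0 where there is no reading), "fx", "fy", "cx", "cy" (pixels), "dist" ([k1, k2, p1, p2, k3] as OpenCV has them; the pictures are not rectified), "rvec" (rotation vector, rad) and "tvec" (3), from world to camera coordinates, as OpenCV has them. Camera axes: x right, y down, z forward; pixel columns grow to the right and rows downward; lengths in m; the calibration is good to about 2 mm. A picture is of the moment at which its call begins.
- hand_in(): hands the job in; it is judged then, once.
The state is a dict: "time_s": time; "qpos": joint angles; "joint_vel": joint speeds; "tau": joint torques, N m; "ee_pos": TCP position; "eef_rot": TCP orientation; "force": force on the tool from outside, world axes, zero at the start; "moment": the same for the moment, N m; "grip_width": finger opening in m; "grip_force": force on a finger pad.
Only numpy, scipy, OpenCV 4.12 (cv2) and the standard library are available. Lean on these libraries where they do the work, as an engineer would, in place of code of your own. Each camera call takes 0.05 s, during which the arm holds its last target. There are 200 camera calls.

### The job

Finish the repair of the grey control box: plug the loose relay straight and fully home into the empty socket on its sloping panel, without ramming it. Then push the red handle fully down onto the square switch spindle, its bar in line with the slot in the spindle's end, and turn it clockwise to the green dot, all the way to the stop. Leave the two spray cans, the screwdriver and the pliers where they are.

Things in the scene. Friction and masses are not known exactly. Their poses are not given: they have to be found in the camera images.
- control_box: grey steel control box, fixed, 250 wide (y) x 150 deep (x) x 129 high, panel sloping 30 degrees down towards its front (-x). Origin: centre of its underside
- socket_mouth (a point): centre of the mouth of the empty black relay socket. z points straight out of the panel, y down the slope. Rectangular well 27.2 (x) x 33.2 (y), 18 deep; socket 46 (x) x 54 (y), its rim 22 above the panel. The neighbouring socket, 70 away along +x (left, seen from the front), already holds a relay that stands 50 above its rim
- relay: loose plug-in relay, clear case, standing on its blades. Origin: centre under the blades, z up. Blade block 24.4 (x) x 30.4 (y) up to z = 7.5, black plug block 26 x 32 to z = 16, then flange and case 30 x 36 to z = 66. When home, the flange rests on the socket's rim. Fits either way round, its x along the socket's x
- switch_spindle (a joint): turn of the switch spindle about the panel's normal: 0 at the red dot (off), 1.22 at the stop by the green dot (on), growing clockwise as seen from outside. It stays where it is left
- spindle_foot (a point): on the spindle's axis at the top face of the yellow switch plate (60 x 60, 4 above the panel). z points out of the panel, x along the slot in the spindle's end; turns with the spindle. Spindle 12 x 12, standing 15.5 above this point, the last 2 only 10 wide; 85 from the axis of the empty socket
- handle: loose red switch handle. Origin: centre of its underside, z up. Skirt 48 wide, 22 high, square bore from below 13.4 wide, 17.5 deep, sides along x and y; on top a grip bar 46 long (x), 13 thick (y), from z = 22 to 47.5. Fitted, its underside rests on the yellow plate, bar in line with the slot, either way round
- can_olive: spray can, olive and red, 67 across, 190 high; origin under its centre; not to be moved
- can_small: small black and orange spray can, 54 across, 152 high; origin under its centre; not to be moved
- screwdriver: screwdriver with an orange handle, 192 long (y) and 27 high, lying; not to be moved
- pliers: blue pliers, 168 long (x), 52 wide, 12 high, lying; not to be moved

How it is judged:
On the way, in this order (a step that is already met when the one before it is completed fails the run):
1. the relay is fully home in the empty socket while the switch is still off (z of relay in the frame of socket_mouth below -0.0125 m and horizontal distance between relay and socket_mouth below 0.013 m and value of joint switch_spindle below 0.6 rad), for 0.2 s.
2. the handle is fully down on the square spindle (distance between handle and spindle_foot below 0.004 m and angle between the z axis of handle and the z axis of spindle_foot, either way round below 0.1 rad and value of joint switch_spindle below 0.9 rad), for 0.2 s.
At the end, for the whole second after the job is handed in: Relay home in the empty socket (flange within 3.5 mm of the rim, 3 mm of centre, 0.1 rad of straight); handle on the spindle (within 4 mm of the plate, 0.1 rad of straight, bar within 0.3 rad of the slot); switch on (joint above 1.08); both released and at rest (z of relay in the frame of socket_mouth between -0.0185 and -0.0125 m and x of relay in the frame of socket_mouth between -0.003 and 0.003 m and y of relay in the frame of socket_mouth between -0.003 and 0.003 m and angle between the z axis of relay and the z axis of socket_mouth, either way round below 0.1 rad and distance between handle and spindle_foot below 0.004 m and angle between the z axis of handle and the z axis of spindle_foot, either way round below 0.1 rad and angle between the x axis of handle and the x axis of spindle_foot, either way round below 0.3 rad and value of joint switch_spindle above 1.08 rad and linear speed of each of relay, handle below 0.02 m/s); the robot touches nothing.
It fails at once if the relay is rammed against the control box (more than 100 N) (contact force between relay and control_box above 100 N).
It fails at once if a spray can, the screwdriver or the pliers is moved by more than 30 mm (distance of any of can_olive, can_small, screwdriver, pliers from where it was at the start of the episode above 0.03 m).
It also fails if it takes over 72 s, if anything falls off the work surface, if the arm or the gripper's body presses on something with over 40 N, if the wrist force passes 120 N, or if a joint passes its speed limit or range.

## Working session

There is one attempt and no reset: what is moved stays moved. The work goes in short steps, Python scripts to look and compute and a tool call to move; the robot and the scene stay as the last step left them, time stands still between calls to the robot, and variables do not carry over. Pictures are saved under pics/ and viewed, at most 10 in all, crops included, and the job is handed in when it is done.

Besides the shell and the picture viewer there is one more tool, called after "Call:" as name([rows], argument=value, ...), one row to a line, values as JSON. send_rows: Moves the arm, as the interface text tells. Its arguments: {"type":"object","properties":{"motion":{"type":"array"},"squeeze":{"type":"number"}},"required":["motion"]}

```bash
mkdir -p pics; ls
python3 - <<'E'
from station import *
import cv2,numpy as np
for n in("scene","top"):
    c=camera(n); np.savez(f"{n}0.npz",**c)
    cv2.imwrite(f"pics/{n}0.png",cv2.resize(c["pixels"][:,:,::-1],(800,600),interpolation=cv2.INTER_CUBIC))
    print(n,c["fx"],c["fy"],c["cx"],c["cy"],c["dist"],c["rvec"],c["tvec"])
print(get_obs())
E
```

```text
pics
scene 511.50172689258 511.50172689258 277.7560035505326 206.51725519907995 [-0.03885178  0.          0.          0.          0.        ] [ 1.29344446 -2.02891318  1.10046917] [0.17898227 0.35358359 1.38138865]
top 500.6640327113896 500.6640327113896 276.0082388201516 209.86708183628411 [-0.13322739  0.          0.          0.          0.        ] [ 2.10150481 -2.12818924  0.16206774] [-0.0101387   0.54830157  1.27166696]
{'time_s': 0.1, 'qpos': array([-1.38358633e+00,  3.00423063e-01,  1.52154513e+00,  5.02256262e-06,
        1.32071854e+00, -6.66361153e-02]), 'joint_vel': array([ 1.03600742e-03, -1.83656960e-03, -1.61778961e-03, -2.24929119e-04,
        9.29156009e-04, -2.17434763e-05]), 'tau': array([ 1.49805805e-03, -5.32646012e+01, -3.53281689e+01,  7.09739607e-02,
        2.35136080e-02, -5.40585040e-05]), 'ee_pos': array([ 0.13805294, -0.5321316 ,  0.20492789]), 'eef_rot': array([-3.14050133e+00, -7.77053494e-05,  2.53844828e-01]), 'force': array([-0.75303533,  0.30350069,  0.64664239]), 'moment': array([-0.02099114,  0.01986259, -0.01364774]), 'grip_force': 0.0, 'grip_width': 0.09413424678582262}
```

View pics/scene0.png

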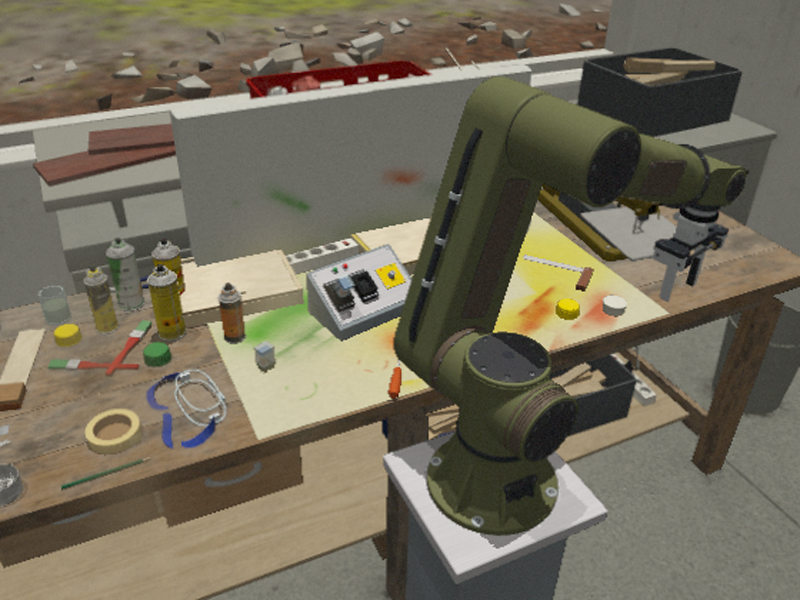

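View pics/top0.png

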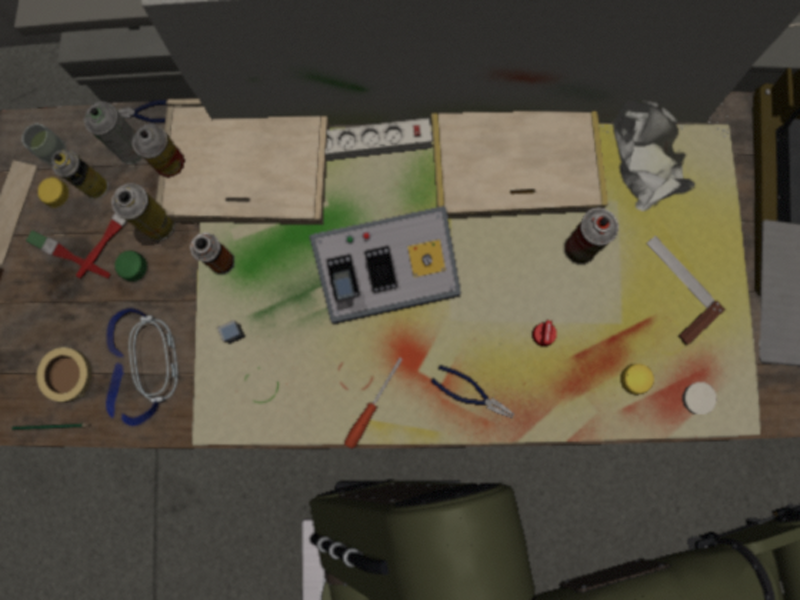

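The scene view shows the box at about (360,290) and the relay at (264,354), with the handle hidden by the arm. In the top view (800 px scale) the relay is at (230,331), the handle at (544,333), the box at (385,265), the empty socket at (380,268) and the switch at (428,260). The cans are at (212,252) and (592,235). Next I'll enlarge the top view and measure.

```bash
cat > h.py <<'E'
import numpy as np,cv2
from scipy.spatial.transform import Rotation as Ro
def load(n): return dict(np.load(n))
def cam(c):
    K=np.array([[c["fx"],0,c["cx"]],[0,c["fy"],c["cy"]],[0,0,1.]]); R=cv2.Rodrigues(c["rvec"])[0]
    return K,np.array(c["dist"],float),R,np.array(c["tvec"]).ravel()
def ray(c,uv):
    K,d,R,t=cam(c); n=cv2.undistortPoints(np.array(uv,float).reshape(-1,1,2),K,d).reshape(-1,2)
    r=np.c_[n,np.ones(len(n))]; return -R.T@t, r@R      # origin, dirs (depth-scaled)
def cloud(c):
    h,w=c["depth"].shape; u,v=np.meshgrid(np.arange(w),np.arange(h))
    o,r=ray(c,np.c_[u.ravel(),v.ravel()]); P=o+r*c["depth"].reshape(-1,1)
    return P.reshape(h,w,3)
def proj(c,P):
    K,d,R,t=cam(c); return cv2.projectPoints(np.array(P,float).reshape(-1,1,3),cv2.Rodrigues(R)[0],t,K,d)[0].reshape(-1,2)
def atz(c,uv,z):
    o,r=ray(c,uv); return o+r*((z-o[2])/r[:,2])[:,None]
def onplane(c,uv,n,d):
    o,r=ray(c,uv); return o+r*((d-o@n)/(r@n))[:,None]
E
python3 - <<'E'
from h import *
t=load("top0.npz"); P=cloud(t)
s=load("scene0.npz"); Q=cloud(s)
def rect(name,C,box,zmin,zmax):
    p=C.reshape(-1,3); m=(p[:,0]>box[0])&(p[:,0]<box[1])&(p[:,1]>box[2])&(p[:,1]<box[3])&(p[:,2]>zmin)&(p[:,2]<zmax)
    p=p[m]
    if len(p)<4: print(name,len(p));return
    print(name,len(p),"mean",p.mean(0).round(4),"z",np.percentile(p[:,2],[5,50,95]).round(4),cv2.minAreaRect(p[:,:2].astype(np.float32)))
for nm,uv in (("relay",(230,331)),("handle",(544,333)),("box",(385,265)),("canS",(212,252)),("canO",(592,235)),("table",(300,400)),("screw",(360,425)),("pl",(470,390))):
    u,v=int(uv[0]*.7),int(uv[1]*.7); print(nm,P[v,u].round(4))
a=P[int(331*.7),int(230*.7)]; b=P[int(333*.7),int(544*.7)]
for C,n in((P,"top"),(Q,"scene")):
    rect(n+" relay",C,(a[0]-.05,a[0]+.05,a[1]-.05,a[1]+.05),.055,.08)
    rect(n+" handle",C,(b[0]-.05,b[0]+.05,b[1]-.05,b[1]+.05),.035,.06)
    rect(n+" skirt",C,(b[0]-.05,b[0]+.05,b[1]-.05,b[1]+.05),.012,.06)
# panel plane
bx=P[150:225,220:320].reshape(-1,3); bx=bx[bx[:,2]>.05]
best=0;rng=np.random.default_rng(0)
for i in range(500):
    q=bx[rng.choice(len(bx),3,False)]; n=np.cross(q[1]-q[0],q[2]-q[0]); n/=np.linalg.norm(n)+1e-12; n*=np.sign(n[2]) or 1
    k=abs((bx-q[0])@n)<.002
    if k.sum()>best: best=k.sum();kb=k
q=bx[kb]; c0=q.mean(0); n=np.linalg.svd(q-c0)[2][2]; n*=np.sign(n[2]); print("panel",best,c0,n,"d",n@c0,"tilt",np.degrees(np.arccos(n[2])),"yaw of -n",np.degrees(np.arctan2(-n[1],-n[0])))
im=t["pixels"][130:300,140:420,::-1]; cv2.imwrite("pics/topc.png",cv2.resize(im,None,fx=2.857,fy=2.857,interpolation=cv2.INTER_CUBIC))
im=s["pixels"][160:280,170:290,::-1]; cv2.imwrite("pics/scc.png",cv2.resize(im,None,fx=5,fy=5,interpolation=cv2.INTER_CUBIC))
E
```

```text
relay [0.4934 0.2846 0.0658]
handle [ 0.4846 -0.2917  0.0328]
box [ 0.6046 -0.001   0.0968]
canS [0.6256 0.3056 0.1321]
canO [ 0.6367 -0.3603  0.1634]
table [0.3675 0.1629 0.0067]
screw [0.3215 0.0514 0.0257]
pl [ 0.3827 -0.1555  0.0063]
top relay 159 mean [0.4936 0.2878 0.0651] z [0.0596 0.0655 0.0697] ((0.4937090277671814, 0.2887820601463318), (0.03114798665046692, 0.034659478813409805), 24.53489875793457)
top handle 97 mean [ 0.4858 -0.2972  0.0461] z [0.0393 0.0464 0.0513] ((0.4864006042480469, -0.29809191823005676), (0.013555586338043213, 0.046368516981601715), 81.70235443115234)
top skirt 244 mean [ 0.4853 -0.2953  0.0314] z [0.016  0.0255 0.0496] ((0.4864596128463745, -0.2967015206813812), (0.04253076761960983, 0.04666399955749512), 87.19945526123047)
scene relay 105 mean [0.4915 0.2913 0.0639] z [0.0557 0.0643 0.0699] ((0.49431419372558594, 0.29054322838783264), (0.03647690266370773, 0.03888068348169327), 18.212970733642578)
scene handle 0
scene skirt 0
panel 2300 [ 0.61619179 -0.01061413  0.09021495] [-0.48512315 -0.10420328  0.86821496] d -0.21949690186754423 tilt 29.748136236509612 yaw of -n 12.12279425675762
```

View pics/topc.png

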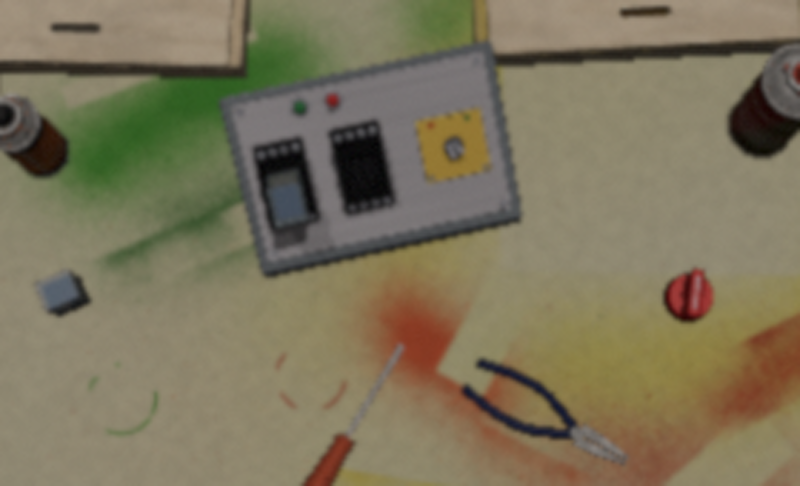

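View pics/scc.png

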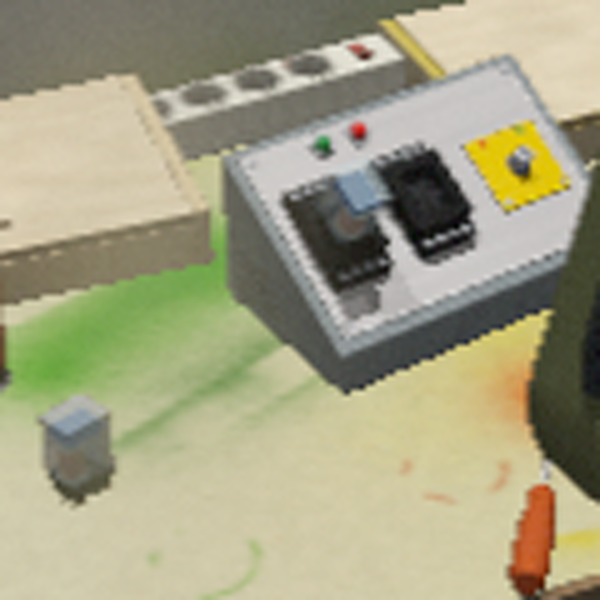

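The crop shows the relay at (63,292), the empty socket at (362,166), the spindle at (454,149), and the red and green dots at (431,126) and (466,118). I'll average several frames, view enlarged tiles for the corner readings, and fit the box model.

Run:
```python
from station import *
from h import *
tiles=[]
for n,cr in (("top",[(150,215,36),(370,215,36),(288,168,24)]),("scene",[(170,235,36),(266,180,24),(248,190,36)])):
    a=[camera(n) for _ in range(8)]
    c=a[0]; c["pixels"]=np.mean([x["pixels"] for x in a],0).astype(np.float32); c["depth"]=np.median([x["depth"] for x in a],0)
    np.savez(n+"1.npz",**c)
    for (u,v,w) in cr:
        im=c["pixels"][v:v+w,u:u+w,::-1]; im=cv2.resize(im,(264,264),interpolation=cv2.INTER_LANCZOS4)
        lo,hi=np.percentile(im,[1,99.5]); tiles.append(np.clip((im-lo)/(hi-lo)*255,0,255))
cv2.imwrite("pics/tiles.png",np.vstack([np.hstack(tiles[:3]),np.hstack(tiles[3:])]))
t=load("top1.npz"); P=cloud(t); s=load("scene1.npz");Q=cloud(s)
tb=[]
for C,nm in((P,"top"),(Q,"scene")):
    p=C.reshape(-1,3); m=(abs(p[:,0]-.45)<.06)&(abs(p[:,1]-.2)<.05); print(nm,"table z",np.median(p[m,2]))
```

```text
top table z 0.0010973259124615886
scene table z -0.6132338882827535[ WARN:0@27.526] global loadsave.cpp:1063 imwrite_ Unsupported depth image for selected encoder is fallbacked to CV_8U.
```

View pics/tiles.png

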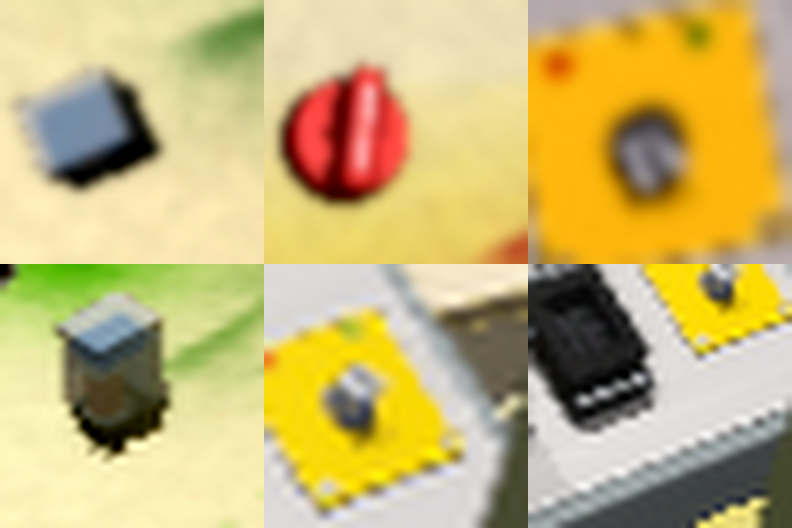

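The tiles show the relay's top face around (80,120) in tile 1. The handle bar runs nearly vertical at (362,120), the spindle is at (650,152) with the red dot at (558,65) and the green at (697,35). Its slot is faint, so I'll enlarge that and fit the box meanwhile.

```bash
cat > fit.py <<'E'
from h import *
from scipy.optimize import least_squares
t=load("top1.npz"); s=load("scene1.npz")
f=lambda x,y:(140+(x+.5)/2.857-.5,130+(y+.5)/2.857-.5)
g=lambda x,y:(170+(x+.5)/5-.5,160+(y+.5)/5-.5)
h=lambda x,y:(288+(x-528+.5)/11-.5,168+(y+.5)/11-.5)
k=lambda x,y:(266+(x-264+.5)/11-.5,180+(y-264+.5)/11-.5)
th=np.pi/6; A=np.array
def model(p):
    x,y,w,sx,sy,kx=p
    B=Ro.from_euler('z',w).as_matrix(); T=lambda q:B@A(q)+[x,y,0]
    # panel frame: origin at panel centre; ex=+y box, ey=down slope, ez=normal
    ex=A([0,1.,0]);ey=A([-np.cos(th),0,-np.sin(th)]);ez=A([-np.sin(th),0,np.cos(th)])
    c=A([0,0,.129-.075*np.tan(th)])
    N=lambda a,b,d:T(c+a*ex+b*ey+d*ez)
    return T,N,B@np.stack([ex,ey,ez],1)
L=.0866
def pts(p):
    T,N,_=model(p);x,y,w,sx,sy,kx=p
    top=[N(.125,-L,0),N(-.125,-L,0),N(-.125,L,0),N(.125,L,0)]
    for a,b in((1,-1),(-1,-1),(-1,1),(1,1)): top.append(N(sx+.023*a,sy+.027*b,.022))
    top.append(N(kx,sy,.0195))
    sc=[top[0],top[1],top[3],top[8]]
    return top,sc
ut=[f(222,100),f(488,43),f(519,215),f(268,271),f(330,128),f(378,120),f(396,203),f(346,214),h(650,152)]
us=[g(225,160),g(510,55),g(345,353),k(362,383)]
if __name__=="__main__":
    def res(p):
        a,b=pts(p); return np.r_[(proj(t,a)-ut).ravel(),(proj(s,b)-us).ravel()]
    r=least_squares(res,[.62,0,.2,0,0,-.085],loss="soft_l1"); p=r.x
    print(p.round(4)); print(res(p).reshape(-1,2).round(1).tolist()); np.save("box.npy",p)
    T,N,R=model(p); print("mouth",N(p[3],p[4],.022),"foot",N(p[5],p[4],.004),"n",R[:,2]); print(proj(t,[N(p[3]+.07,p[4],.072),N(p[5],p[4],.0195)]))
    # relay top corners (z .066) and handle bar
    tile=lambda x,y,u0,v0:(u0+(x+.5)*36/264-.5,v0+(y+.5)*36/264-.5)
    rc=atz(t,[tile(22,103,150,215),tile(100,70,150,215),tile(133,138,150,215),tile(55,175,150,215)],.066)[:,:2]
    print("relay",rc.mean(0).round(4),np.linalg.norm(np.diff(np.r_[rc,rc[:1]],axis=0),axis=1).round(4),np.degrees(np.arctan2(*np.diff(np.r_[rc,rc[:1]],axis=0).T[::-1])).round(1))
    hb=atz(t,[tile(106,70,370,215),tile(92,183,370,215)],.0475)[:,:2]; print("bar",hb,hb.mean(0),np.degrees(np.arctan2(*(hb[0]-hb[1])[::-1])))
    ims=[]
    for c,uv in((t,ut[8]),(s,us[3])):
        u,v=np.round(uv).astype(int); w=7; im=c["pixels"][v-w:v+w+1,u-w:u+w+1,::-1].astype(np.float32); im=cv2.resize(im,(390,390),interpolation=cv2.INTER_CUBIC); ims.append(np.clip(im*1.3,0,255).astype(np.uint8)); print("origin",u-w,v-w)
    cv2.imwrite("pics/spin.png",np.hstack(ims))
E
python3 fit.py
```

```text
[ 0.6064 -0.0057  0.2149  0.0134  0.001  -0.0709]
[[-1.6, -0.3], [1.3, -2.3], [2.5, 0.4], [-1.6, 2.0], [0.3, 6.8], [1.2, 5.6], [-0.7, -3.7], [-0.6, -3.5], [0.1, 0.2], [-0.9, -1.1], [0.2, -1.4], [0.4, 1.7], [-0.2, -0.4]]
mouth [0.59194967 0.00483686 0.10426149] foot [ 0.61873049 -0.07563876  0.08867303] n [-0.48849456 -0.10664457  0.8660254 ]
[[240.25034688 201.43127314]
 [298.73710874 181.55950801]]
relay [0.4931 0.2869] [0.0305 0.0278 0.0309 0.0291] [ -67.6 -152.8  114.9   26.3]
bar [[ 0.5060723  -0.30067702]
 [ 0.46541779 -0.29377083]] [ 0.48574505 -0.29722392] -9.641094708133899
origin 292 174
origin 267 183
```

View pics/spin.png

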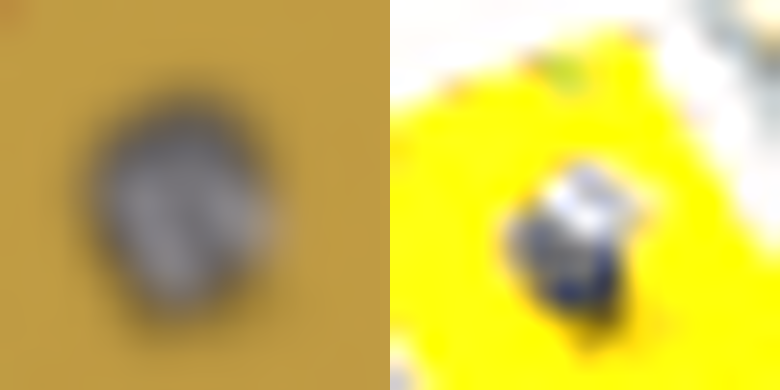

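The slot shows as a faint dark line, leaning up-left in the top view (about (150,150)→(215,280)) and towards the lower right in the scene view. I'll check it against the hypotheses, and use depth in the panel frame to refine the socket and spindle.

Run:
```python
from fit import *
p=np.load("box.npy"); T,N,R=model(p); o=N(0,0,0)
for nm,c in(("top",t),("scene",s)):
    q=(cloud(c).reshape(-1,3)-o)@R; u=np.indices(c["depth"].shape).reshape(2,-1).T
    def st(n,m):
        z=q[m]; 
        if len(z)>3: print(nm,n,len(z),"x",np.percentile(z[:,0],[2,50,98]).round(4),"y",np.percentile(z[:,1],[2,50,98]).round(4),"z",np.percentile(z[:,2],[5,50,95]).round(4))
    inb=lambda a,b,c_,d,e,f_:(q[:,0]>a)&(q[:,0]<b)&(q[:,1]>c_)&(q[:,1]<d)&(q[:,2]>e)&(q[:,2]<f_)
    st("rim",inb(-.02,.045,-.05,.05,.017,.03))
    st("sock>10",inb(-.02,.045,-.05,.05,.009,.03))
    st("well",inb(-.02,.045,-.05,.05,-.01,.012)&(c["pixels"].reshape(-1,3).max(1)<50))
    st("relay2 top",inb(.05,.12,-.05,.05,.06,.09))
    st("spindle",inb(-.1,-.04,-.04,.04,.011,.03))
    st("panel",inb(-.13,.13,-.09,.09,-.006,.006))
    y=c["pixels"].reshape(-1,3); pl=(y[:,0]>1.6*y[:,2])&(y[:,0]>90)&(abs(y[:,0]-y[:,1])<.45*y[:,0])
    K_=inb(-.12,-.02,-.06,.06,-.01,.012)&pl; st("plate",K_)
    if K_.sum()>4:
        w=onplane(c,u[K_][:,::-1],R[:,2],R[:,2]@N(0,0,.004)); w=(w-o)@R
        print("   plate px",w[:,:2].mean(0).round(4),cv2.minAreaRect(w[:,:2].astype(np.float32)))
    ctr=N(p[5],p[4],.0195); 
    for a in(0,20,35,50,-55):
        a_=np.radians(a); d=(proj(c,N(p[5]+.01*np.sin(a_),p[4]-.01*np.cos(a_),.0195))-proj(c,ctr))[0]; print("  phi left of up",a,"img",d.round(2), "deg",np.degrees(np.arctan2(d[1],d[0])).round())
    for n_,uv in (("red",h(558,65)),("green",h(697,35)),("spin",h(650,152))) if nm=="top" else (("green",k(352,328)),("spin",k(362,383))):
        print("  ",n_,((onplane(c,[uv],R[:,2],R[:,2]@N(0,0,.0195 if n_=="spin" else .004))-o)@R).round(4))
# rim light border: dark vertical profile along socket mid-line, top camera
for dx in(0,):
  for nm,c in(("top",t),("scene",s)):
    yy=np.arange(-.05,.051,.0025); uv=proj(c,[N(p[3]+dx,b,.022) for b in yy]).astype(np.float32)
    v=cv2.remap(c["pixels"].mean(2).astype(np.float32),uv[:,0],uv[:,1],cv2.INTER_LINEAR).ravel(); print(nm,"y-profile",list(zip((yy*1000).round(1),v.round().astype(int))))
    xx=np.arange(-.04,.0401,.0025); uv=proj(c,[N(p[3]+a,p[4],.022) for a in xx]).astype(np.float32)
    v=cv2.remap(c["pixels"].mean(2).astype(np.float32),uv[:,0],uv[:,1],cv2.INTER_LINEAR).ravel(); print(nm,"x-profile",list(zip(((xx+p[3])*1000).round(1),v.round().astype(int))))
```

```text
top rim 247 x [-0.0103  0.0119  0.0343] y [-0.0249  0.0015  0.0288] z [0.0185 0.0203 0.022 ]
top sock>10 511 x [-0.01    0.0118  0.0337] y [-0.0356  0.0001  0.0388] z [0.0097 0.0137 0.0216]
top well 177 x [-0.003   0.0143  0.0357] y [-0.0365  0.0015  0.0403] z [0.0083 0.0106 0.0118]
top relay2 top 177 x [0.0678 0.082  0.0964] y [-0.0163 -0.0005  0.0176] z [0.0667 0.0699 0.0718]
top spindle 22 x [-0.0761 -0.0704 -0.0644] y [-0.0044  0.0011  0.0068] z [0.0139 0.0176 0.0193]
top panel 4902 x [-0.118  -0.0201  0.1204] y [-0.0829 -0.0075  0.0828] z [-0.003  -0.0004  0.0027]
top plate 457 x [-0.0996 -0.0712 -0.0433] y [-0.0252  0.0009  0.0315] z [0.0007 0.0025 0.004 ]
   plate px [-0.0713  0.0017] ((-0.07140332460403442, 0.002708105370402336), (0.05957241728901863, 0.05867690593004227), 89.28250122070312)
  phi left of up 0 img [-0.76 -3.68] deg -102.0
  phi left of up 20 img [-2.02 -3.16] deg -123.0
  phi left of up 35 img [-2.81 -2.51] deg -138.0
  phi left of up 50 img [-3.41 -1.69] deg -154.0
  phi left of up -55 img [ 2.69 -2.82] deg -46.0
   red [[-0.0549 -0.0206  0.004 ]]
   green [
[... 5671 characters left out ...]
3.4), np.int64(22)), (np.float64(5.9), np.int64(25)), (np.float64(8.4), np.int64(32)), (np.float64(10.9), np.int64(36)), (np.float64(13.4), np.int64(41)), (np.float64(15.9), np.int64(47)), (np.float64(18.4), np.int64(49)), (np.float64(20.9), np.int64(52)), (np.float64(23.4), np.int64(52)), (np.float64(25.9), np.int64(48)), (np.float64(28.4), np.int64(43)), (np.float64(30.9), np.int64(41)), (np.float64(33.4), np.int64(38)), (np.float64(35.9), np.int64(32)), (np.float64(38.4), np.int64(25)), (np.float64(40.9), np.int64(32)), (np.float64(43.4), np.int64(33)), (np.float64(45.9), np.int64(54)), (np.float64(48.4), np.int64(79)), (np.float64(50.9), np.int64(101)), (np.float64(53.4), np.int64(108))]
```

Call:
send_rows([
  [[0.765, -0.98, 0], [0, 0, 0], 1],
  [[0.765, -0.98, 0], [0, 0, 0], 1],
  [[0.765, -0.98, 0], [0, 0, 0], 1],
  [[0.765, -0.98, 0], [0, 0, 0], 1],
  [[0.765, -0.98, 0], [0, 0, 0], 1],
  [[0.765, -0.98, 0], [0, 0, 0], 1],
  [[0.765, -0.98, 0], [0, 0, 0], 1],
  [[0.765, -0.98, 0], [0, 0, 0], 1],
  [[0.765, -0.98, 0], [0, 0, 0], 1],
  [[0.765, -0.98, 0], [0, 0, 0], 1],
  [[0.765, -0.98, 0], [0, 0, 0], 1],
  [[0.765, -0.98, 0], [0, 0, 0], 1],
])

```text
time_s: 2.1
ee_pos: [0.3164, -0.1203, 0.2057]
eef_rot: [3.141, -0.001, 0.254]
force: [0.2, -0.0, 0.5]
grip_width: 0.0942
grip_force: 0.0
```

Call:
send_rows([
  [[0.765, -0.98, 0], [0, 0, 0], 1],
  [[0.765, -0.98, 0], [0, 0, 0], 1],
  [[0.765, -0.98, 0], [0, 0, 0], 1],
  [[0.765, -0.98, 0], [0, 0, 0], 1],
  [[0.765, -0.98, 0], [0, 0, 0], 1],
  [[0.765, -0.98, 0], [0, 0, 0], 1],
  [[0.765, -0.98, 0], [0, 0, 0], 1],
  [[0.765, -0.98, 0], [0, 0, 0], 1],
  [[0.765, -0.98, 0], [0, 0, 0], 1],
  [[0.765, -0.98, 0], [0, 0, -0.76], 1],
  [[0, 0, 0], [0, 0, -0.76], 1],
  [[0, 0, 0], [0, 0, 0], 1],
])

```text
time_s: 3.3
ee_pos: [0.4643, 0.2211, 0.205]
eef_rot: [-3.142, 0.001, 0.439]
force: [0.0, -0.2, -0.2]
grip_width: 0.0944
grip_force: 0.0
```

```bash
cat > plan.py <<'E'
from fit import *
from station import *
p=np.load("box.npy"); T,N,RP=model(p)
SX,SY,KX,KY=.0133,.0015,-.0714,.0018
def cur(): o=get_obs(); return np.array(o["ee_pos"]),Ro.from_euler('xyz',o["eef_rot"]).as_matrix(),o
def plan(pos,R=None):
    x,Rc,o=cur(); R=Rc if R is None else R
    d=Rc.T@(pos-x)/.03; r=Ro.from_matrix(Rc.T@R).as_rotvec()/.12
    print("shift units (cur axes)",d.round(3),"(target axes)",(R.T@(pos-x)/.03).round(3),"turn",r.round(3),"rows",np.abs(d).max().round(1))
def down(psi): return Ro.from_euler('xyz',[np.pi,0,psi]).as_matrix()
def panelR(phi):  # tool z into panel, tool x at angle phi left of up-slope
    ux=np.cos(phi)*-RP[:,1]+np.sin(phi)*RP[:,0]; z=-RP[:,2]; return np.stack([ux,np.cross(z,ux),z],1)
E
python3 - <<'E'
from plan import *
plan(np.array([.4936,.2885,.205]),down(np.radians(25)))
q=[]
for nm in("top","scene"):
    a=[camera(nm) for _ in range(6)]; c=a[0]; c["pixels"]=np.mean([x["pixels"] for x in a],0).astype(np.float32); c["depth"]=np.median([x["depth"] for x in a],0); np.savez(nm+"2.npz",**c)
    cl=cloud(c); m=(abs(cl[...,0]-.486)<.04)&(abs(cl[...,1]+.297)<.04)&(cl[...,2]>.037)&(cl[...,2]<.055)
    if m.sum()>5: print(nm,"bar",m.sum(),cv2.minAreaRect(cl[m][:,:2].astype(np.float32)),cl[m].mean(0))
    g=np.arange(-.0055,.0056,.0005)
    best=[]
    for a in range(-90,90,5):
        d=np.radians(a); up=A([np.sin(d),-np.cos(d)]); lf=A([np.cos(d),np.sin(d)])
        cx,cy=(-.0712,.0006) if nm=="top" else (-.0709,.0027)
        prof=[]
        for w in g:
            uv=proj(c,[N(cx+w*lf[0]+l*up[0],cy+w*lf[1]+l*up[1],.0195) for l in np.arange(-.004,.0041,.0008)]).astype(np.float32)
            prof.append(cv2.remap(c["pixels"].mean(2),uv[:,0],uv[:,1],cv2.INTER_CUBIC).mean())
        prof=A(prof); i=slice(7,16); best.append((round(float(np.percentile(prof[5:18],90)-prof[i].min()),1),a))
    print(nm,sorted(best)[::-1][:14])
    w=16;u,v=np.round(proj(c,N(-.0712,.0015,.0195))[0]).astype(int); q.append(cv2.resize(c["pixels"][v-w:v+w,u-w:u+w,::-1],(390,390),interpolation=cv2.INTER_CUBIC))
# rectified plates side by side, 0.1mm/px
ims=[]
for nm in("top","scene"):
    c=load(nm+"2.npz"); gx,gy=np.meshgrid(np.linspace(.03,-.03,390),np.linspace(-.03,.03,390))
    uv=proj(c,[N(KX+a,KY+b,.0195) for a,b in zip(gx.ravel()/1.5,gy.ravel()/1.5)]).astype(np.float32).reshape(390,390,2)
    im=cv2.remap(c["pixels"],uv[...,0],uv[...,1],cv2.INTER_CUBIC)[:,:,::-1]; ims.append(np.clip(im*1.4,0,255))
cv2.imwrite("pics/rect.png",np.hstack(ims).astype(np.uint8))
E
```

```text
shift units (cur axes) [ 1.839e+00 -1.620e+00 -1.000e-03] (target axes) [ 1.835 -1.624  0.   ] turn [-0.     0.007  0.022] rows 1.8
top bar 96 ((0.48669397830963135, -0.2983534336090088), (0.013753804378211498, 0.04528546333312988), 82.66378021240234) [ 0.48583193 -0.2972861   0.04612469]
top [(7.6, 10), (7.6, 5), (7.3, 15), (7.3, 0), (6.7, 20), (6.7, -5), (6.3, -10), (6.1, 25), (5.7, -15), (5.0, 30), (4.9, -20), (4.1, 35), (4.1, -25), (3.5, 80)]
scene bar 41 ((0.48519349098205566, -0.2960532009601593), (0.012859830632805824, 0.04044447839260101), 79.74629974365234) [ 0.48353742 -0.29451269  0.04510684]
scene [(1.3, -10), (1.3, -50), (1.3, -55), (1.2, 0), (1.2, -5), (1.2, -15), (1.2, -45), (1.2, -60), (1.1, 5), (1.1, -20), (1.1, -40), (1.1, -65), (1.0, -25), (1.0, -35)]
```

View pics/rect.png

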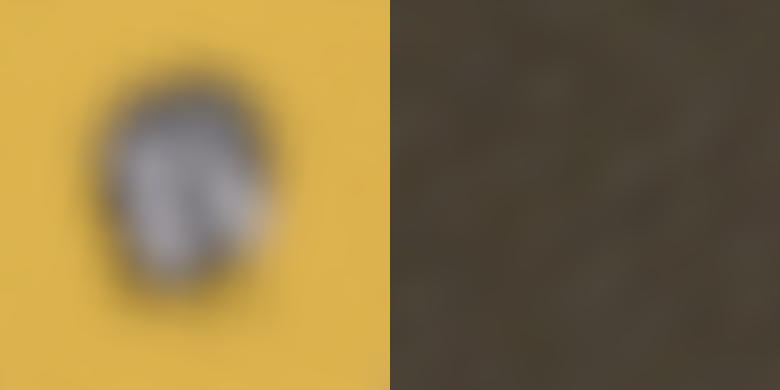

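The left tile (top view) shows the slot leaning only 10–15° left of up-slope, with the spindle centred near (185,185); the right tile is blocked by the arm. I'll move on to the relay grasp.

Call:
send_rows([
  [[0.9, -0.8, 0], [0, 0, 0], 1],
  [[0.935, -0.82, 0], [0, 0, 0], 1],
  [[0, 0, 0], [0, 0, 0], 1],
  [[0, 0, 1], [0, 0, 0], 1],
  [[0, 0, 1], [0, 0, 0], 1],
  [[0, 0, 1], [0, 0, 0], 1],
  [[0, 0, 0], [0, 0, 0], 1],
  [[0, 0, 0], [0, 0, 0], 1],
])

```text
time_s: 4.7
ee_pos: [0.4939, 0.2876, 0.1163]
eef_rot: [3.142, -0.0, 0.436]
force: [-0.4, -0.7, 0.7]
grip_width: 0.0939
grip_force: 0.0
```

Run:
```python
from plan import *
plan(np.array([.4936,.2885,.027]),down(np.radians(25)))
c=load("scene1.npz")
for (cx,cy) in((-.0709,.0027),(-.0704,.002)):
    b=[]
    for a in range(-90,90,10):
        d=np.radians(a); up=A([np.sin(d),-np.cos(d)]); lf=A([np.cos(d),np.sin(d)]); prof=[]
        for w in np.arange(-.005,.0051,.0005):
            uv=proj(c,[N(cx+w*lf[0]+l*up[0],cy+w*lf[1]+l*up[1],.0195) for l in np.arange(-.004,.0041,.0008)]).astype(np.float32)
            prof.append(cv2.remap(c["pixels"].mean(2),uv[:,0],uv[:,1],cv2.INTER_CUBIC).mean())
        prof=A(prof); j=6+prof[6:15].argmin(); b.append((a,round(float(min(prof[:j].max(),prof[j+1:].max())-prof[j]),1)))
    print(b)
```

```text
shift units (cur axes) [ 2.000e-03 -3.200e-02  2.977e+00] (target axes) [ 2.000e-03 -3.200e-02  2.977e+00] turn [ 0.    -0.001 -0.003] rows 3.0
[(-90, 8.7), (-80, 9.5), (-70, 6.4), (-60, -2.4), (-50, -2.1), (-40, -0.0), (-30, 3.0), (-20, 4.7), (-10, 6.8), (0, 9.7), (10, 12.4), (20, 13.6), (30, 12.5), (40, 9.9), (50, 6.6), (60, 3.9), (70, 3.3), (80, 5.8)]
[(-90, 8.4), (-80, 9.5), (-70, 6.4), (-60, 3.3), (-50, -2.4), (-40, -2.4), (-30, -0.8), (-20, 1.8), (-10, 5.0), (0, 8.2), (10, 10.7), (20, 11.4), (30, 10.0), (40, 7.4), (50, 3.6), (60, 0.5), (70, 0.9), (80, 4.7)]
```

Call:
send_rows([
  [[0, -0.03, 1], [0, 0, 0], 1],
  [[0, 0, 1], [0, 0, 0], 1],
  [[0, 0, 0.98], [0, 0, 0], 1],
  [[0, 0, 0], [0, 0, 0], 1],
  [[0, 0, 0], [0, 0, 0], -1],
  [[0, 0, 0], [0, 0, 0], -1],
  [[0, 0, 0], [0, 0, 0], -1],
  [[0, 0, 0], [0, 0, 0], -1],
  [[0, 0, 0], [0, 0, 0], -1],
  [[0, 0, 0], [0, 0, 0], -1],
  [[0, 0, 0], [0, 0, 0], -1],
], squeeze=25)

```text
time_s: 5.8
ee_pos: [0.4934, 0.2886, 0.0261]
eef_rot: [-3.142, 0.0, 0.436]
force: [0.3, 0.1, -0.3]
grip_width: 0.0416
grip_force: 0.0
```

Call:
send_rows([
  [[0, 0, 0], [0, 0, 0], -1],
  [[0, 0, 0], [0, 0, 0], -1],
  [[0, 0, 0], [0, 0, 0], -1],
])

```text
time_s: 6.1
ee_pos: [0.4934, 0.2886, 0.026]
eef_rot: [3.142, 0.0, 0.436]
force: [-0.4, -0.8, 0.2]
grip_width: 0.0354
grip_force: 24.8
```

Call:
send_rows([
  [[0, 0, -0.5], [0, 0, 0], -1],
  [[0, 0, -1], [0, 0, 0], -1],
  [[0, 0, -1], [0, 0, 0], -1],
  [[0, 0, -1], [0, 0, 0], -1],
  [[0, 0, -1], [0, 0, 0], -1],
  [[0, 0, -1], [0, 0, 0], -1],
  [[0, 0, -1], [0, 0, 0], -1],
  [[0, 0, -0.5], [0, 0, 0], -1],
  [[0, 0, 0], [0, 0, 0], -1],
])

```text
time_s: 7.0
ee_pos: [0.4939, 0.2889, 0.2392]
eef_rot: [-3.141, -0.005, 0.436]
force: [-0.1, 0.3, -0.6]
grip_width: 0.0356
grip_force: 24.8
```

Run:
```python
from plan import *
R=panelR(np.pi/2); m=N(SX,SY,.022); print(m, RP[:,2])
print(Ro.from_matrix(R).as_euler('xyz'))
for h in(.1,.03): plan(m+(h+.026)*RP[:,2],R); print((m+(h+.026)*RP[:,2]).round(4))
print(cur()[2]["qpos"])
```

```text
[0.59152918 0.00464995 0.10400129] [-0.48849456 -0.10664457  0.8660254 ]
[2.61799388 0.         1.78573667]
shift units (cur axes) [-3.106  9.501  0.854] (target axes) [-9.95  -1.25   0.283] turn [ -3.65    2.907 -10.979] rows 9.5
[ 0.53   -0.0088  0.2131]
shift units (cur axes) [-1.977  9.758  2.88 ] (target axes) [-9.95  -1.25   2.616] turn [ -3.65    2.907 -10.979] rows 9.8
[ 0.5642 -0.0013  0.1525]
[4.65222138e-01 3.23796066e-01 1.41123183e+00 2.67586597e-05
 1.40200503e+00 1.59979460e+00]
```

Call:
send_rows([
  [[0, 0, 0], [-0.332, 0.264, -0.998], -1],
  [[0, 0, 0], [-0.332, 0.264, -0.998], -1],
  [[0, 0, 0], [-0.332, 0.264, -0.998], -1],
  [[0, 0, 0], [-0.332, 0.264, -0.998], -1],
  [[0, 0, 0], [-0.332, 0.264, -0.998], -1],
  [[0, 0, 0], [-0.332, 0.264, -0.998], -1],
  [[0, 0, 0], [-0.332, 0.264, -0.998], -1],
  [[0, 0, 0], [-0.332, 0.264, -0.998], -1],
  [[0, 0, 0], [-0.332, 0.264, -0.998], -1],
  [[0, 0, 0], [-0.332, 0.264, -0.998], -1],
  [[0, 0, 0], [-0.332, 0.264, -0.998], -1],
])

```text
time_s: 8.1
ee_pos: [0.4928, 0.2885, 0.2352]
eef_rot: [2.622, 0.004, 1.791]
force: [-0.3, -0.2, -1.4]
grip_width: 0.0355
grip_force: 24.8
```

Call:
send_rows([
  [[-0.9, -0.12, 0.03], [0, 0, 0], -1],
  [[-0.95, -0.12, 0.03], [0, 0, 0], -1],
  [[-0.95, -0.12, 0.03], [0, 0, 0], -1],
  [[-0.95, -0.12, 0.03], [0, 0, 0], -1],
  [[-0.95, -0.12, 0.03], [0, 0, 0], -1],
  [[-0.95, -0.12, 0.03], [0, 0, 0], -1],
  [[-0.95, -0.12, 0.03], [0, 0, 0], -1],
  [[-0.95, -0.12, 0.03], [0, 0, 0], -1],
  [[-0.95, -0.12, 0.03], [0, 0, 0], -1],
  [[-0.95, -0.12, 0.03], [0, 0, 0], -1],
  [[-0.5, -0.05, 0], [0, 0, 0], -1],
  [[0, 0, 0], [0, 0, 0], -1],
])

```text
time_s: 9.3
ee_pos: [0.5291, -0.0106, 0.2092]
eef_rot: [2.624, 0.001, 1.783]
force: [-0.5, 0.9, -1.0]
grip_width: 0.0357
grip_force: 24.8
```

Run:
```python
from plan import *
R=panelR(np.pi/2); m=N(SX,SY,.022)
for h in(.1,.012): plan(m+(h+.026)*RP[:,2],R)
print(cur()[2]["qpos"],cur()[2]["eef_rot"])
```

```text
shift units (cur axes) [ 0.052  0.1   -0.095] (target axes) [ 0.052  0.101 -0.095] turn [-0.05   0.018 -0.014] rows 0.1
shift units (cur axes) [0.058 0.118 2.838] (target axes) [0.052 0.101 2.839] turn [-0.05   0.018 -0.014] rows 2.8
[-0.18810552 -0.00827871  1.95179767  0.290137    0.73602161 -0.57075626] [2.62398937e+00 1.04965591e-03 1.78316677e+00]
```

Call:
send_rows([
  [[0.052, 0.1, 0.5], [-0.05, 0.02, -0.01], -1],
  [[0, 0, 0.7], [0, 0, 0], -1],
  [[0, 0, 0.7], [0, 0, 0], -1],
  [[0, 0, 0.5], [0, 0, 0], -1],
  [[0, 0, 0], [0, 0, 0], -1],
  [[0, 0, 0], [0, 0, 0], -1],
])

```text
time_s: 9.9
ee_pos: [0.5666, 0.0014, 0.1492]
eef_rot: [2.617, -0.0, 1.789]
force: [0.9, 0.6, -0.5]
grip_width: 0.0357
grip_force: 24.8
```

Run:
```python
from plan import *
R=panelR(np.pi/2); m=N(SX,SY,.022)
plan(m+(.0+.026)*RP[:,2],R)
x,Rc,o=cur(); ims=[]
for nm,w in(("top",26),("scene",30)):
    a=[camera(nm) for _ in range(4)]; c=a[0]; c["pixels"]=np.mean([q["pixels"] for q in a],0).astype(np.float32); c["depth"]=np.median([q["depth"] for q in a],0); np.savez(nm+"3.npz",**c)
    u,v=np.round(proj(c,m)[0]).astype(int); im=np.clip(cv2.resize(c["pixels"][v-w:v+w,u-w:u+w,::-1],(400,400),interpolation=cv2.INTER_CUBIC)*1.5,0,255).astype(np.uint8).copy()
    f2=lambda P:tuple(int(z) for z in ((proj(c,P)[0]-[u-w,v-w]+.5)*400/(2*w)))
    # predicted relay outline (flange level z=16..66) in green, well mouth in red
    for (O,B,a_,b_,zs,col) in((x+.026*Rc[:,2],np.stack([Rc[:,0],Rc[:,1],-Rc[:,2]],1),.015,.018,(.016,.066),(0,255,0)),(m,RP,.0136,.0166,(0,),(0,0,255)),(m,RP,.023,.027,(0,),(0,0,255))):
        for z_ in zs:
            pts_=[f2(O+B@A([i*a_,j*b_,z_])) for i,j in((1,1),(-1,1),(-1,-1),(1,-1))]
            cv2.polylines(im,[np.array(pts_)],True,col,1)
    ims.append(im)
cv2.imwrite("pics/ins.png",np.hstack(ims))
```

```text
shift units (cur axes) [-0.073 -0.03   0.857] (target axes) [-0.072 -0.03   0.857] turn [ 0.007 -0.014  0.019] rows 0.9
```

View pics/ins.png

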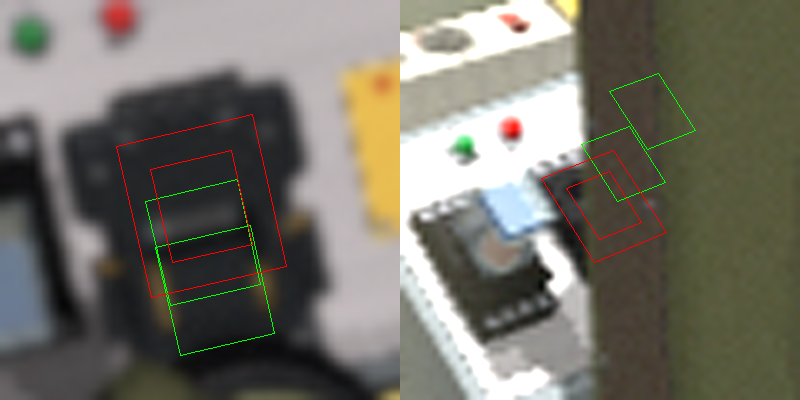

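The overlay shows the gripper hiding the socket in both views, so the fit has to go by touch.

Call:
send_rows([
  [[-0.07, -0.03, 0.2], [0, -0.01, 0.02], -1],
  [[0, 0, 0.3], [0, 0, 0], -1],
  [[0, 0, 0.2], [0, 0, 0], -1],
  [[0, 0, 0.1], [0, 0, 0], -1],
  [[0, 0, 0], [0, 0, 0], -1],
  [[0, 0, 0], [0, 0, 0], -1],
])

```text
time_s: 10.9
ee_pos: [0.5784, 0.0011, 0.128]
eef_rot: [2.617, -0.0, 1.785]
force: [0.5, -0.3, -0.6]
grip_width: 0.0354
grip_force: 24.8
```

```bash
cat > st.py <<'E'
from plan import *
R=panelR(np.pi/2); m=N(SX,SY,.022)
x,Rc,o=cur(); d=RP.T@(x+.026*Rc[:,2]-m); print("relay in socket mm",(d*1000).round(2),"F panel",(RP.T@o["force"]).round(1),"tilt",np.round(Ro.from_matrix(R.T@Rc).as_rotvec(),3),"M",(RP.T@o["moment"]).round(2))
E
python3 st.py
```

```text
relay in socket mm [-0.64 -0.28  1.53] F panel [-0.4 -0.  -0.8] tilt [-0.001 -0.     0.001] M [0.23 0.06 0.01]
```

Call:
send_rows([
  [[0.02, -0.01, 0.07], [0, 0, 0], -1],
  [[0, 0, 0.07], [0, 0, 0], -1],
  [[0, 0, 0], [0, 0, 0], -1],
  [[0, 0, 0], [0, 0, 0], -1],
])

```text
time_s: 11.3
ee_pos: [0.5802, 0.0021, 0.1245]
eef_rot: [2.616, -0.0, 1.785]
force: [-1.5, 0.2, 2.6]
grip_width: 0.0354
grip_force: 24.9
```

```bash
python3 st.py
```

```text
relay in socket mm [-0.11 -0.3  -2.43] F panel [ 0.5 -0.1  3. ] tilt [-0.002 -0.     0.001] M [ 0.15 -0.17 -0.01]
```

Call:
send_rows([
  [[0, 0, 0.05], [0, 0, 0], -1],
  [[0, 0, 0.05], [0, 0, 0], -1],
  [[0, 0, 0], [0, 0, 0], -1],
])

```text
time_s: 11.6
ee_pos: [0.5817, 0.0018, 0.1227]
eef_rot: [2.615, 0.001, 1.785]
force: [-14.4, -6.8, 15.8]
grip_width: 0.0355
grip_force: 25.0
```

```bash
python3 st.py
```

```text
relay in socket mm [-0.77 -0.61 -4.67] F panel [-3.6  5.5 21.5] tilt [-0.003 -0.001  0.   ] M [1.46 0.58 0.01]
```

Call:
send_rows([
  [[0, 0, -0.06], [0, 0, 0], -1],
  [[0.05, 0, 0], [0, 0, 0], -1],
  [[0.05, 0, 0], [0, 0, 0], -1],
  [[0, 0, 0], [0, 0, 0], -1],
])

```text
time_s: 12.0
ee_pos: [0.5799, 0.0054, 0.1229]
eef_rot: [2.617, -0.0, 1.785]
force: [-0.4, -0.3, -1.1]
grip_width: 0.0357
grip_force: 25.0
```

```bash
python3 st.py
```

```text
relay in socket mm [ 3.24  0.21 -4.05] F panel [-0.2  0.9 -0.8] tilt [-0.001  0.     0.   ] M [0.24 0.04 0.  ]
```

Call:
send_rows([
  [[-0.1, 0, 0], [0, 0, 0], -1],
  [[-0.1, 0, 0], [0, 0, 0], -1],
  [[0, 0, 0], [0, 0, 0], -1],
])

```text
time_s: 12.3
ee_pos: [0.5814, -0.0012, 0.1231]
eef_rot: [2.616, -0.0, 1.785]
force: [0.9, -0.4, -1.5]
grip_width: 0.0355
grip_force: 25.0
```

```bash
python3 st.py
```

```text
relay in socket mm [-3.54  0.03 -3.87] F panel [-0.6  0.1 -1.7] tilt [-0.002 -0.     0.001] M [0.25 0.08 0.02]
```

Call:
send_rows([
  [[0.1, 0, 0], [0, 0, 0], -1],
  [[0, 0.07, 0], [0, 0, 0], -1],
  [[0, 0.03, 0], [0, 0, 0], -1],
  [[0, 0, 0], [0, 0, 0], -1],
])

```text
time_s: 12.7
ee_pos: [0.5834, 0.0028, 0.1249]
eef_rot: [2.616, -0.0, 1.785]
force: [-0.7, 0.5, 0.2]
grip_width: 0.0357
grip_force: 25.0
```

```bash
python3 st.py
```

```text
relay in socket mm [-0.04 -3.28 -3.73] F panel [0.6 0.4 0.5] tilt [-0.002 -0.     0.   ] M [ 0.14 -0.09  0.06]
```

Call:
send_rows([
  [[0, -0.1, 0], [0, 0, 0], -1],
  [[0, -0.1, 0], [0, 0, 0], -1],
  [[0, 0, 0], [0, 0, 0], -1],
])

```text
time_s: 13.0
ee_pos: [0.5777, 0.0015, 0.1215]
eef_rot: [2.617, -0.0, 1.785]
force: [-2.5, -1.0, 1.4]
grip_width: 0.0351
grip_force: 25.0
```

```bash
python3 st.py
```

```text
relay in socket mm [-0.13  3.5  -3.76] F panel [-0.5  1.6  2.5] tilt [-0.001 -0.     0.001] M [ 0.61  0.07 -0.02]
```

Call:
send_rows([
  [[0, 0.07, -0.03], [0, 0, 0], -1],
  [[0, 0.1, 0], [0, 0, 0], -1],
  [[0, 0, 0.03], [0, 0, 0], -1],
  [[0, 0, 0.04], [0, 0, 0], -1],
  [[0, 0, 0.03], [0, 0, 0], -1],
  [[0, 0, 0], [0, 0, 0], -1],
])

```text
time_s: 13.6
ee_pos: [0.5837, 0.0024, 0.1234]
eef_rot: [2.615, 0.0, 1.785]
force: [-11.9, -5.6, 13.1]
grip_width: 0.0354
grip_force: 25.0
```

```bash
python3 st.py
```

```text
relay in socket mm [-0.54 -2.67 -5.15] F panel [-2.9  4.5 17.8] tilt [-0.003 -0.001  0.001] M [ 1.22  0.27 -0.17]
```

Call:
send_rows([
  [[0, -0.04, -0.04], [0, 0, 0], -1],
  [[-0.035, 0, 0.02], [0, 0, 0], -1],
  [[0, 0, 0.02], [0, 0, 0], -1],
], squeeze=45)

```text
time_s: 13.9
ee_pos: [0.5824, 0.0018, 0.1224]
eef_rot: [2.617, -0.001, 1.786]
force: [-22.2, -2.5, 22.3]
grip_width: 0.0357
grip_force: 45.0
```

Call:
send_rows([
  [[-0.035, 0, 0], [0, 0, 0], -1],
  [[0, 0, 0], [0, 0, 0], -1],
])

```text
time_s: 14.1
ee_pos: [0.5826, 0.0011, 0.1224]
eef_rot: [2.617, -0.001, 1.786]
force: [-14.6, 2.7, 15.0]
grip_width: 0.0353
grip_force: 45.0
```

Call:
send_rows([
  [[-0.035, 0, 0], [0, 0, 0], -1],
  [[0, 0, 0], [0, 0, 0], -1],
])

```text
time_s: 14.3
ee_pos: [0.5831, 0.0001, 0.1223]
eef_rot: [2.616, -0.001, 1.786]
force: [-10.5, 4.1, 12.2]
grip_width: 0.0352
grip_force: 45.0
```

```bash
python3 st.py
```

```text
relay in socket mm [-2.59 -1.21 -5.49] F panel [ 6.2  2.  15.2] tilt [-0.002  0.001  0.   ] M [ 0.55 -1.37  0.07]
```

Call:
send_rows([
  [[0, 0, 0.04], [0, 0, 0], -1],
  [[0, 0, 0], [0, 0, 0], -1],
])

```text
time_s: 14.5
ee_pos: [0.5836, -0.0002, 0.1218]
eef_rot: [2.616, -0.0, 1.786]
force: [-18.5, -1.3, 20.6]
grip_width: 0.0352
grip_force: 45.0
```

```bash
python3 st.py
```

```text
relay in socket mm [-3.04 -1.39 -6.2 ] F panel [ 2.6  5.6 27.1] tilt [-0.002  0.     0.   ] M [ 1.4  -1.06  0.15]
```

Call:
send_rows([
  [[0.03, 0, 0], [0, 0, 0], -1],
  [[0, 0, 0], [0, 0, 0], -1],
])

```text
time_s: 14.7
ee_pos: [0.5835, 0.0001, 0.1219]
eef_rot: [2.616, 0.001, 1.785]
force: [-20.5, -7.3, 21.6]
grip_width: 0.035
grip_force: 45.0
```

```bash
python3 st.py
```

```text
relay in socket mm [-2.77 -1.37 -6.09] F panel [-2.8  7.9 29.5] tilt [-0.002 -0.001  0.   ] M [1.8  0.08 0.1 ]
```

Call:
send_rows([
  [[0, -0.04, 0], [0, 0, 0], -1],
  [[0, 0, 0], [0, 0, 0], -1],
])

```text
time_s: 14.9
ee_pos: [0.5833, -0.0, 0.1219]
eef_rot: [2.614, 0.001, 1.785]
force: [-12.5, -3.6, 19.5]
grip_width: 0.0353
grip_force: 45.0
```

```bash
python3 st.py
```

```text
relay in socket mm [-2.83 -1.23 -5.95] F panel [-0.8  1.5 23.4] tilt [-0.004 -0.001  0.   ] M [ 0.53 -0.22  0.09]
```

Call:
send_rows([
  [[0, -0.04, 0], [0, 0, 0], -1],
  [[0, 0, 0], [0, 0, 0], -1],
])

```text
time_s: 15.1
ee_pos: [0.583, -0.0001, 0.1219]
eef_rot: [2.612, 0.001, 1.785]
force: [-5.8, -1.5, 17.3]
grip_width: 0.0353
grip_force: 45.0
```

```bash
python3 st.py
```

```text
relay in socket mm [-2.88 -1.02 -5.84] F panel [-0.2 -3.5 18. ] tilt [-0.006 -0.002  0.   ] M [-0.64 -0.42 -0.04]
```

Call:
send_rows([
  [[0, 0.03, -0.04], [0, 0, 0], -1],
  [[0, 0, 0], [0, 0, 0], -1],
])

```text
time_s: 15.3
ee_pos: [0.5823, -0.0, 0.1218]
eef_rot: [2.615, 0.0, 1.785]
force: [-2.3, -0.5, 8.3]
grip_width: 0.0351
grip_force: 45.0
```

```bash
python3 st.py
```

```text
relay in socket mm [-2.6  -0.37 -5.55] F panel [ 0.  -2.1  8.4] tilt [-0.003 -0.001  0.001] M [-0.25 -0.02  0.01]
```

Call:
send_rows([
  [[0.08, 0, 0], [0, 0, 0], -1],
  [[0, 0, 0], [0, 0, 0], -1],
])

```text
time_s: 15.5
ee_pos: [0.5819, 0.002, 0.122]
eef_rot: [2.614, 0.001, 1.785]
force: [-4.2, -4.7, 9.8]
grip_width: 0.0351
grip_force: 45.0
```

```bash
python3 st.py
```

```text
relay in socket mm [-0.59 -0.45 -5.41] F panel [-3.7 -0.5 11. ] tilt [-0.004 -0.002  0.   ] M [0.04 0.71 0.  ]
```

Call:
send_rows([
  [[-0.08, 0.06, 0], [0, 0, 0], -1],
  [[0, 0, 0], [0, 0, 0], -1],
])

```text
time_s: 15.7
ee_pos: [0.5829, 0.0007, 0.1222]
eef_rot: [2.617, -0.001, 1.786]
force: [-11.6, 1.1, 13.2]
grip_width: 0.0353
grip_force: 45.0
```

```bash
python3 st.py
```

```text
relay in socket mm [-1.99 -1.13 -5.62] F panel [ 3.5  3.1 16.9] tilt [-0.001  0.001  0.   ] M [ 0.77 -0.99  0.04]
```

Call:
send_rows([
  [[0, -0.12, 0], [0, 0, 0], -1],
  [[0, 0, 0], [0, 0, 0], -1],
])

```text
time_s: 15.9
ee_pos: [0.581, -0.0002, 0.1212]
eef_rot: [2.614, 0.0, 1.785]
force: [-0.0, 1.9, 7.4]
grip_width: 0.035
grip_force: 45.0
```

```bash
python3 st.py
```

```text
relay in socket mm [-2.51  1.1  -5.49] F panel [ 1.8 -4.   6.2] tilt [-0.004 -0.001  0.001] M [-0.89 -0.33  0.06]
```

Call:
send_rows([
  [[0.06, -0.02, 0], [0, 0, 0], -1],
  [[0, 0, 0], [0, 0, 0], -1],
])

```text
time_s: 16.1
ee_pos: [0.5807, 0.001, 0.1212]
eef_rot: [2.613, 0.002, 1.784]
force: [3.3, -3.3, 7.2]
grip_width: 0.035
grip_force: 45.0
```

```bash
python3 st.py
```

```text
relay in socket mm [-1.35  1.09 -5.38] F panel [-3.9 -5.8  5. ] tilt [-0.005 -0.002  0.   ] M [-1.11  0.69  0.02]
```

Call:
send_rows([
  [[0.06, 0, 0], [0, 0, 0], -1],
  [[0, 0, 0], [0, 0, 0], -1],
])

```text
time_s: 16.3
ee_pos: [0.5804, 0.0026, 0.1214]
eef_rot: [2.612, 0.002, 1.784]
force: [1.7, -5.6, 8.5]
grip_width: 0.035
grip_force: 45.0
```

```bash
python3 st.py
```

```text
relay in socket mm [ 0.29  1.   -5.29] F panel [-5.8 -4.6  7.1] tilt [-0.006 -0.002  0.   ] M [-0.89  0.88  0.04]
```

Call:
send_rows([
  [[0.06, 0, 0], [0, 0, 0], -1],
  [[0, 0, 0], [0, 0, 0], -1],
])

```text
time_s: 16.5
ee_pos: [0.58, 0.0042, 0.1214]
eef_rot: [2.612, 0.002, 1.784]
force: [0.2, -4.4, 9.3]
grip_width: 0.0352
grip_force: 45.0
```

```bash
python3 st.py
```

```text
relay in socket mm [ 1.96  1.02 -5.22] F panel [-4.3 -4.   8.4] tilt [-0.006 -0.003  0.   ] M [-0.75  1.05  0.01]
```

Call:
send_rows([
  [[0.06, 0, 0], [0, 0, 0], -1],
  [[0, 0, 0], [0, 0, 0], -1],
])

```text
time_s: 16.7
ee_pos: [0.5796, 0.0059, 0.1215]
eef_rot: [2.612, 0.002, 1.784]
force: [-0.4, -6.1, 10.6]
grip_width: 0.0351
grip_force: 45.0
```

```bash
python3 st.py
```

```text
relay in socket mm [ 3.66  1.   -5.17] F panel [-5.8 -3.8 10. ] tilt [-0.006 -0.003  0.   ] M [-0.65  1.17  0.01]
```

Call:
send_rows([
  [[0, 0, -0.4], [0, 0, 0], -1],
  [[0, 0, -1], [0, 0, 0], -1],
  [[0, 0, -1], [0, 0, 0], -1],
  [[0.5, 0, -0.5], [0, 0, 0], -1],
  [[1, 0, 0], [0, 0, 0], -1],
  [[1, 0, 0], [0, 0, 0], -1],
  [[1, 0, 0], [0, 0, 0], -1],
  [[1, 0, 0], [0, 0, 0], -1],
  [[1, 0, 0], [0, 0, 0], -1],
  [[0, 0, 0], [0, 0, 0], -1],
  [[0, 0, 0], [0, 0, 0], -1],
])

```text
time_s: 17.8
ee_pos: [0.4998, 0.1589, 0.1949]
eef_rot: [2.618, 0.0, 1.787]
force: [0.4, -0.4, -1.1]
grip_width: 0.0353
grip_force: 45.0
```

Run:
```python
from plan import *
x,Rc,o=cur(); B=np.stack([Rc[:,0],-Rc[:,1],-Rc[:,2]],1) # relay-ish frame at TCP, z up tool
print(x,(RP.T@o["force"]).round(1))
ims=[]
for nm,w in(("top",30),("scene",30)):
    a=[camera(nm) for _ in range(4)]; c=a[0]; c["pixels"]=np.mean([q["pixels"] for q in a],0).astype(np.float32); c["depth"]=np.median([q["depth"] for q in a],0); np.savez(nm+"4.npz",**c)
    q=(cloud(c).reshape(-1,3)-x)@B; m=(abs(q[:,0])<.03)&(abs(q[:,1])<.03)&(q[:,2]<.0)&(q[:,2]>-.05); print(nm,m.sum(), q[m].min(0).round(4),q[m].max(0).round(4))
    for lo in np.arange(-.045,0,.005):
        k=m&(q[:,2]>=lo)&(q[:,2]<lo+.005)
        if k.sum(): print("  z",round(lo,3),k.sum(),"x",q[k,0].min().round(4),q[k,0].max().round(4),"y",q[k,1].min().round(4),q[k,1].max().round(4))
    u,v=np.round(proj(c,x)[0]).astype(int); im=np.clip(cv2.resize(c["pixels"][v-w:v+w,u-w:u+w,::-1],(400,400),interpolation=cv2.INTER_CUBIC)*1.3,0,255).astype(np.uint8).copy()
    f2=lambda P:[int(z) for z in ((proj(c,P)[0]-[u-w,v-w]+.5)*400/(2*w))]
    for a_,b_,z_ in((.015,.018,-.010),(.0122,.0152,-.026)):
        cv2.polylines(im,[np.array([f2(x+B@A([i*a_,j*b_,z_])) for i,j in((1,1),(-1,1),(-1,-1),(1,-1))])],True,(0,255,0),1)
    ims.append(im)
cv2.imwrite("pics/hand.png",np.hstack(ims))
```

```text
[0.49984405 0.15889844 0.19487538] [-0.5  0.3 -1.2]
top 6 [-0.0159 -0.024  -0.0476] [ 0.0273  0.0294 -0.026 ]
  z -0.045 2 x -0.0159 -0.0156 y 0.0108 0.0294
  z -0.04 1 x -0.0127 -0.0127 y -0.0153 -0.0153
  z -0.03 2 x -0.0113 0.0273 y -0.0083 -0.0025
scene 22 [ 0.0081 -0.0189 -0.0201] [ 0.0186  0.0164 -0.0008]
  z -0.025 1 x 0.013 0.013 y 0.0126 0.0126
  z -0.02 1 x 0.0151 0.0151 y -0.005 -0.005
  z -0.015 7 x 0.0081 0.0161 y -0.0114 0.0143
  z -0.01 6 x 0.0102 0.0171 y -0.0189 0.0142
  z -0.005 7 x 0.0084 0.0186 y -0.016 0.0164
```

View pics/hand.png

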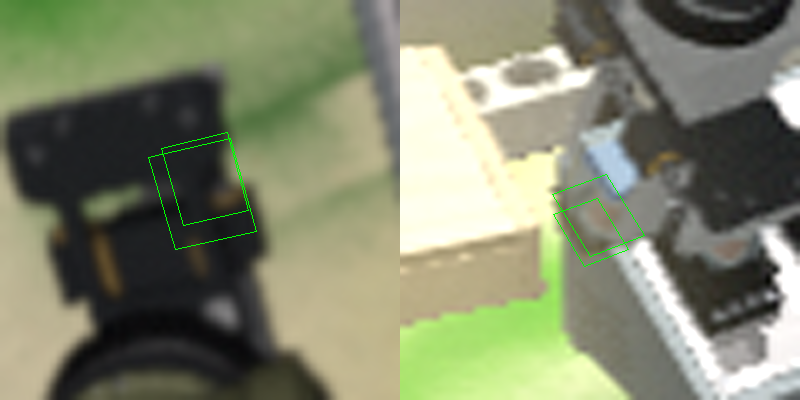

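The scene half shows the relay upright in the fingers around (600,215), close to its expected place but slid up a few mm. The contact moments point to rim contact on its +x and −y sides, so I'll try further along −x.

```bash
cat > go.py <<'E'
import sys
from plan import *
a=[float(v)/1000 for v in sys.argv[1:4]]
plan(N(SX,SY,.022)+RP@np.array(a)+.026*RP[:,2],panelR(np.pi/2))
E
python3 go.py -4.2 .3 75
python3 - <<'E'
# relay x offset in hand from the pick: which x extent does the scene/top cloud show on the +x face and blue top
from plan import *
x,Rc,o=cur(); B=np.stack([Rc[:,0],-Rc[:,1],-Rc[:,2]],1)
c=load("scene4.npz"); q=(cloud(c).reshape(-1,3)-x)@B; px=c["pixels"].reshape(-1,3)
m=(abs(q[:,0])<.035)&(abs(q[:,1])<.02)&(q[:,2]>.03)&(q[:,2]<.06)&(px[:,2]>px[:,0]+15)
print("blue",m.sum(),np.percentile(q[m],[5,50,95],axis=0).round(4).tolist())
m=(q[:,0]>.005)&(q[:,0]<.03)&(abs(q[:,1])<.013)&(q[:,2]>-.022)&(q[:,2]<.03)
print("+x face",m.sum(),np.percentile(q[m,0],[20,50,80]).round(4))
# same with before-grasp relay, world cloud, in relay axes 25deg
for nm in("top1.npz","scene1.npz"):
    c=load(nm); w=cloud(c).reshape(-1,3)-[.4934,.2886,.0]; w=w@Ro.from_euler('z',25,degrees=True).as_matrix()
    m=(abs(w[:,0])<.03)&(abs(w[:,1])<.03)&(w[:,2]>.061)&(w[:,2]<.075); print(nm,m.sum(),"relx",np.percentile(w[m,0],[2,50,98]).round(4),"rely",np.percentile(w[m,1],[2,50,98]).round(4))
E
```

```text
shift units (cur axes) [-5.786  0.1    0.204] (target axes) [-5.786  0.093  0.2  ] turn [ 0.012  0.005 -0.01 ] rows 5.8
blue 41 [[0.0029, -0.0072, 0.0397], [0.0099, 0.0034, 0.0427], [0.0166, 0.0161, 0.046]]
+x face 52 [0.0166 0.0174 0.0182]
top1.npz 148 relx [-0.0134  0.0006  0.0148] rely [-0.0163 -0.0005  0.0164]
scene1.npz 79 relx [-0.0122  0.0011  0.0169] rely [-0.0163  0.0017  0.0185]
```

Call:
send_rows([
  [[-0.9, 0, 0], [0, 0, 0], -1],
  [[-1, 0, 0], [0, 0, 0], -1],
  [[-1, 0, 0], [0, 0, 0], -1],
  [[-1, 0.05, 0.1], [0, 0, 0], -1],
  [[-1, 0.05, 0.1], [0, 0, 0], -1],
  [[-0.87, 0, 0], [0.01, 0, -0.01], -1],
  [[0, 0, 0.5], [0, 0, 0], -1],
  [[0, 0, 0.8], [0, 0, 0], -1],
  [[0, 0, 0.7], [0, 0, 0], -1],
  [[0, 0, 0.4], [0, 0, 0], -1],
  [[0, 0, 0], [0, 0, 0], -1],
  [[0, 0, 0], [0, 0, 0], -1],
])

```text
time_s: 19.4
ee_pos: [0.5779, -0.0017, 0.1296]
eef_rot: [2.617, 0.001, 1.786]
force: [0.4, -0.7, -0.6]
grip_width: 0.0355
grip_force: 45.0
```

```bash
python3 st.py; python3 go.py -4 .5 -4.5
```

```text
relay in socket mm [-3.32 -0.12  3.53] F panel [-0.7  0.1 -0.6] tilt [-0.001 -0.    -0.001] M [ 0.25 -0.    0.  ]
shift units (cur axes) [-0.023 -0.02   0.268] (target axes) [-0.023 -0.02   0.268] turn [0.005 0.002 0.006] rows 0.3
```

Call:
send_rows([
  [[-0.02, -0.02, 0.14], [0, 0, 0], -1],
  [[0, 0, 0.12], [0, 0, 0], -1],
  [[0, 0, 0], [0, 0, 0], -1],
  [[0, 0, 0.04], [0, 0, 0], -1],
  [[0, 0, 0.03], [0, 0, 0], -1],
  [[0, 0, 0], [0, 0, 0], -1],
])

```text
time_s: 20.0
ee_pos: [0.5824, -0.0013, 0.1202]
eef_rot: [2.618, 0.0, 1.786]
force: [0.8, 0.3, -1.4]
grip_width: 0.0354
grip_force: 45.0
```

```bash
python3 st.py
```

```text
relay in socket mm [-3.84  0.71 -6.84] F panel [ 0.1 -0.1 -1.6] tilt [-0.    -0.    -0.001] M [0.19 0.05 0.07]
```

Call:
send_rows([
  [[0, -0.04, 0], [0, 0, 0], -1],
  [[0, 0, 0], [0, 0, 0], -1],
])

```text
time_s: 20.2
ee_pos: [0.5821, -0.0015, 0.1204]
eef_rot: [2.615, 0.001, 1.786]
force: [4.7, 1.1, -0.5]
grip_width: 0.0353
grip_force: 45.0
```

```bash
python3 st.py
```

```text
relay in socket mm [-4.06  0.88 -6.49] F panel [ 0.1 -4.  -2.9] tilt [-0.003 -0.001 -0.001] M [-0.86 -0.03 -0.04]
```

Call:
send_rows([
  [[-0.04, 0, 0], [0, 0, 0], -1],
  [[0, 0, 0], [0, 0, 0], -1],
])

```text
time_s: 20.4
ee_pos: [0.5822, -0.0026, 0.1204]
eef_rot: [2.616, 0.001, 1.786]
force: [4.3, 2.5, 2.3]
grip_width: 0.0356
grip_force: 45.0
```

```bash
python3 st.py
```

```text
relay in socket mm [-5.17  0.93 -6.47] F panel [ 1.5 -5.3 -0.4] tilt [-0.002 -0.001 -0.001] M [-1.05 -0.38 -0.04]
```

Call:
send_rows([
  [[-0.04, 0, 0], [0, 0, 0], -1],
  [[0, 0, 0], [0, 0, 0], -1],
])

```text
time_s: 20.6
ee_pos: [0.5825, -0.0038, 0.1204]
eef_rot: [2.616, 0.001, 1.786]
force: [5.1, 2.6, 2.0]
grip_width: 0.0355
grip_force: 45.0
```

```bash
python3 st.py
```

```text
relay in socket mm [-6.37  0.96 -6.46] F panel [ 1.5 -5.8 -1. ] tilt [-0.002 -0.001 -0.   ] M [-1.04 -0.37 -0.  ]
```

It dropped in: z = −6.8 with no force, and the +y wall is felt at about 0.9. I'll go back to that x, ease off the wall and continue down.

Call:
send_rows([
  [[0.08, 0.05, 0], [0, 0, 0], -1],
  [[0, 0, 0], [0, 0, 0], -1],
])

```text
time_s: 20.8
ee_pos: [0.5824, -0.0012, 0.1203]
eef_rot: [2.618, 0.001, 1.786]
force: [1.1, -0.9, -0.3]
grip_width: 0.0351
grip_force: 45.0
```

```bash
python3 st.py
```

```text
relay in socket mm [-3.75  0.64 -6.85] F panel [-1.1 -0.6 -0.7] tilt [ 0.    -0.    -0.001] M [ 0.14  0.28 -0.02]
```

Call:
send_rows([
  [[0, 0, 0.05], [0, 0, 0], -1],
  [[0, 0, 0.05], [0, 0, 0], -1],
  [[0, 0, 0], [0, 0, 0], -1],
])

```text
time_s: 21.1
ee_pos: [0.584, -0.0009, 0.1175]
eef_rot: [2.618, 0.0, 1.786]
force: [1.0, -0.2, -0.2]
grip_width: 0.0353
grip_force: 45.0
```

```bash
python3 st.py
```

```text
relay in socket mm [ -3.8    0.67 -10.08] F panel [-0.4 -0.8 -0.7] tilt [ 0.    -0.    -0.001] M [0.15 0.19 0.06]
```

Call:
send_rows([
  [[0, 0, 0.05], [0, 0, 0], -1],
  [[0, 0, 0.04], [0, 0, 0], -1],
  [[0, 0, 0], [0, 0, 0], -1],
])

```text
time_s: 21.4
ee_pos: [0.5857, -0.0006, 0.1156]
eef_rot: [2.617, 0.001, 1.786]
force: [1.5, -0.0, 0.4]
grip_width: 0.0354
grip_force: 45.0
```

```bash
python3 st.py
```

```text
relay in socket mm [ -3.9    0.11 -12.51] F panel [-0.4 -1.5 -0.4] tilt [-0.001 -0.    -0.001] M [-0.31  0.13  0.03]
```

Call:
send_rows([
  [[0, 0, 0.04], [0, 0, 0], -1],
  [[0, 0, 0], [0, 0, 0], -1],
])

```text
time_s: 21.6
ee_pos: [0.5863, -0.0007, 0.1147]
eef_rot: [2.617, 0.001, 1.786]
force: [2.3, -2.1, 0.8]
grip_width: 0.0354
grip_force: 45.0
```

```bash
python3 st.py
```

```text
relay in socket mm [-4.150e+00  1.000e-02 -1.363e+01] F panel [-2.5 -2.  -0.2] tilt [-0.001 -0.001 -0.   ] M [-0.44  0.55 -0.04]
```

Call:
send_rows([
  [[-0.015, 0.015, 0.05], [0, 0, 0], -1],
  [[0, 0, 0], [0, 0, 0], -1],
])

```text
time_s: 21.8
ee_pos: [0.5873, -0.0007, 0.1132]
eef_rot: [2.618, 0.0, 1.786]
force: [2.1, 0.0, 0.3]
grip_width: 0.0351
grip_force: 45.0
```

```bash
python3 st.py
```

```text
relay in socket mm [ -4.3   -0.03 -15.39] F panel [-0.4 -1.9 -0.7] tilt [-0.    -0.    -0.001] M [-0.35  0.25  0.04]
```

Call:
send_rows([
  [[0, 0, 0.05], [0, 0, 0], -1],
  [[0, 0, 0], [0, 0, 0], -1],
])

```text
time_s: 22.0
ee_pos: [0.588, -0.0005, 0.1119]
eef_rot: [2.618, 0.0, 1.786]
force: [3.3, 0.5, -0.4]
grip_width: 0.0352
grip_force: 45.0
```

```bash
python3 st.py
```

```text
relay in socket mm [ -4.26  -0.04 -16.87] F panel [-0.2 -2.7 -2. ] tilt [-0.    -0.    -0.001] M [-0.49  0.21 -0.04]
```

Call:
send_rows([
  [[0, 0, 0.05], [0, 0, 0], -1],
  [[0, 0, 0], [0, 0, 0], -1],
])

```text
time_s: 22.2
ee_pos: [0.5887, -0.0004, 0.1107]
eef_rot: [2.618, 0.0, 1.786]
force: [3.9, 0.4, -0.9]
grip_width: 0.0353
grip_force: 45.0
```

```bash
python3 st.py
```

```text
relay in socket mm [ -4.31  -0.06 -18.34] F panel [-0.5 -2.9 -2.7] tilt [-0.    -0.    -0.001] M [-0.46  0.18 -0.05]
```

Call:
send_rows([
  [[0, 0.015, 0.05], [0, 0, 0], -1],
  [[0, 0, 0], [0, 0, 0], -1],
])

```text
time_s: 22.4
ee_pos: [0.5896, -0.0001, 0.1094]
eef_rot: [2.618, 0.0, 1.786]
force: [-0.0, -1.2, -0.4]
grip_width: 0.0352
grip_force: 45.0
```

```bash
python3 st.py
```

```text
relay in socket mm [ -4.25  -0.14 -19.88] F panel [-1.2  0.4 -0.2] tilt [ 0.     0.    -0.001] M [0.17 0.31 0.  ]
```

Call:
send_rows([
  [[0, 0, 0.05], [0, 0, 0], -1],
  [[0, 0, 0], [0, 0, 0], -1],
])

```text
time_s: 22.6
ee_pos: [0.5899, -0.0, 0.1091]
eef_rot: [2.618, 0.0, 1.787]
force: [-21.3, -3.0, 20.7]
grip_width: 0.0356
grip_force: 45.0
```

```bash
python3 st.py
```

```text
relay in socket mm [ -4.23  -0.29 -20.3 ] F panel [ 1.6  8.2 28.6] tilt [ 0.     0.    -0.001] M [ 1.88  0.12 -0.09]
```

Call:
send_rows([
  [[0, 0, 0.05], [0, 0, 0], -1],
  [[0, 0, 0], [0, 0, 0], -1],
])

```text
time_s: 22.8
ee_pos: [0.5903, 0.0002, 0.1083]
eef_rot: [2.618, 0.0, 1.787]
force: [-33.5, -3.7, 32.7]
grip_width: 0.0352
grip_force: 45.0
```

```bash
python3 st.py
```

```text
relay in socket mm [ -4.04  -0.33 -21.21] F panel [ 3.5 12.7 45.1] tilt [ 0.     0.001 -0.001] M [ 2.8  -0.21 -0.06]
```

A firm stop at about −20 mm means the flange is on the rim. I'll ease off, release, back out and check by depth.

Call:
send_rows([
  [[0, 0, -0.07], [0, 0, 0], -1],
  [[0, 0, 0], [0, 0, 0], 0.2],
  [[0, 0, 0], [0, 0, 0], 0.2],
  [[0, 0, 0], [0, 0, 0], 0.2],
  [[0, 0, 0], [0, 0, 0], 0.2],
  [[0, 0, -0.6], [0, 0, 0], 0.2],
  [[0, 0, -1], [0, 0, 0], 0.2],
  [[0, 0, -1], [0, 0, 0], 0.2],
  [[0, 0, -1], [0, 0, 0], 0.5],
  [[0, 0, -0.8], [0, 0, 0], 1],
  [[0, 0, 0], [0, 0, 0], 1],
])

```text
time_s: 23.9
ee_pos: [0.5259, -0.0144, 0.2261]
eef_rot: [2.613, 0.002, 1.786]
force: [-0.1, -0.6, -0.1]
grip_width: 0.0771
grip_force: 0.0
```

```bash
cat > chk.py <<'E'
from plan import *
o_=N(0,0,0)
for nm in("top","scene"):
    a=[camera(nm) for _ in range(4)]; c=a[0]; c["depth"]=np.median([q["depth"] for q in a],0)
    q=(cloud(c).reshape(-1,3)-o_)@RP
    for n,x0 in(("new",SX),("old",SX+.07)):
        m=(abs(q[:,0]-x0)<.025)&(abs(q[:,1])<.03)&(q[:,2]>.06)&(q[:,2]<.1)
        if m.sum()>5: print(nm,n,m.sum(),"x",np.percentile(q[m,0],[2,50,98]).round(4),"y",np.percentile(q[m,1],[2,50,98]).round(4),"z",np.percentile(q[m,2],[10,50,90]).round(4))
E
python3 chk.py
```

```text
top old 181 x [0.0678 0.0821 0.0964] y [-0.0166 -0.0008  0.0175] z [0.0674 0.0698 0.0714]
scene new 22 x [0.0189 0.0267 0.0297] y [-0.016  -0.0065  0.0068] z [0.0629 0.0689 0.0712]
scene old 99 x [0.0698 0.0865 0.0986] y [-0.0166  0.0016  0.0179] z [0.0631 0.069  0.0713]
```

The new relay's top stands as high above the panel as the old one's (0.0689 against 0.0690), so it is home. Next is the handle.

Run:
```python
from plan import *
plan(np.array([.486,-.2975,.20]),down(np.radians(81)))
```

```text
shift units (cur axes) [-8.95  -3.24  -1.012] (target axes) [-9.542  0.172  0.742] turn [ 4.303 -0.812  3.033] rows 8.9
```

Call:
send_rows([
  [[0, 0, 0], [0.86, -0.162, 0.607], 1],
  [[0, 0, 0], [0.86, -0.162, 0.607], 1],
  [[0, 0, 0], [0.86, -0.162, 0.607], 1],
  [[0, 0, 0], [0.86, -0.162, 0.607], 1],
  [[0, 0, 0], [0.86, -0.162, 0.607], 1],
])

```text
time_s: 24.8
ee_pos: [0.5258, -0.0138, 0.2231]
eef_rot: [-3.139, 0.001, 1.411]
force: [-1.2, -0.3, -0.2]
grip_width: 0.0938
grip_force: 0.0
```

Call:
send_rows([
  [[-0.95, 0.02, 0.07], [0, 0, 0], 1],
  [[-0.95, 0.02, 0.07], [0, 0, 0], 1],
  [[-0.95, 0.02, 0.07], [0, 0, 0], 1],
  [[-0.95, 0.02, 0.07], [0, 0, 0], 1],
  [[-0.95, 0.02, 0.07], [0, 0, 0], 1],
  [[-0.95, 0.02, 0.07], [0, 0, 0], 1],
  [[-0.95, 0.02, 0.07], [0, 0, 0], 1],
  [[-0.95, 0.02, 0.07], [0, 0, 0], 1],
  [[-0.95, 0.02, 0.07], [0, 0, 0], 1],
  [[-0.95, 0, 0.07], [0, 0, 0], 1],
  [[0, 0, 0], [0, 0, 0], 1],
  [[0, 0, 0], [0, 0, 0], 1],
])

```text
time_s: 26.0
ee_pos: [0.4863, -0.2964, 0.2014]
eef_rot: [3.141, -0.001, 1.413]
force: [1.2, 0.8, 0.1]
grip_width: 0.0937
grip_force: 0.0
```

Run:
```python
from plan import *
plan(np.array([.486,-.2975,.029]),down(np.radians(81)))
```

```text
shift units (cur axes) [-0.043 -0.009  5.747] (target axes) [-3.800e-02 -4.000e-03  5.747e+00] turn [ 0.008 -0.008 -0.01 ] rows 5.7
```

Call:
send_rows([
  [[-0.04, 0, 0.9], [0, 0, 0], 1],
  [[0, 0, 1], [0, 0, 0], 1],
  [[0, 0, 1], [0, 0, 0], 1],
  [[0, 0, 1], [0, 0, 0], 1],
  [[0, 0, 1], [0, 0, 0], 1],
  [[0, 0, 0.85], [0, 0, 0], 0.4],
  [[0, 0, 0], [0, 0, 0], -1],
  [[0, 0, 0], [0, 0, 0], -1],
  [[0, 0, 0], [0, 0, 0], -1],
  [[0, 0, 0], [0, 0, 0], -1],
  [[0, 0, 0], [0, 0, 0], -1],
  [[0, 0, 0], [0, 0, 0], -1],
], squeeze=6)

```text
time_s: 27.2
ee_pos: [0.4868, -0.2978, 0.0304]
eef_rot: [3.139, 0.0, 1.413]
force: [-0.8, -0.2, 4.0]
grip_width: 0.0462
grip_force: 6.0
```

Call:
send_rows([
  [[0, 0, 0], [0, 0, 0], -1],
  [[0, 0, 0], [0, 0, 0], -1],
])

```text
time_s: 27.4
ee_pos: [0.4868, -0.2978, 0.0304]
eef_rot: [3.139, 0.0, 1.413]
force: [-0.7, 1.0, 6.0]
grip_width: 0.0462
grip_force: 6.0
```

Call:
send_rows([
  [[0, 0, -0.1], [0, 0, 0], 1],
  [[0, 0, 0], [0, 0, 0], 1],
  [[0, 0, 0], [0, 0, 0], 1],
  [[0, 0, 0], [0, 0, 1], 1],
  [[0, 0, 0], [0, 0, 1], 1],
  [[0, 0, 0], [0, 0, 1], 1],
  [[0, 0, 0], [0, 0, 1], 1],
  [[0, 0, 0], [0, 0, 1], 1],
  [[0, 0, 0], [0, 0, 1], 1],
  [[0, 0, 0], [0, 0, 1], 1],
  [[0, 0, 0], [0, 0, 1], 1],
  [[0, 0, 0], [0, 0, 1], 1],
])

```text
time_s: 28.6
ee_pos: [0.4864, -0.2975, 0.0324]
eef_rot: [3.141, -0.002, 0.328]
force: [-0.8, -0.9, 0.1]
grip_width: 0.094
grip_force: 0.0
```

Call:
send_rows([
  [[0, 0, 0], [0, 0, 1], 1],
  [[0, 0, 0], [0, 0, 1], 1],
  [[0, 0, 0], [0, 0, 1], 1],
  [[0, 0, 0], [0, 0, 1], 1],
  [[0, 0, 0], [0, 0, 0.09], 1],
  [[0, 0, 0], [0, 0, 0], 1],
  [[0, 0, 0], [0, 0, 0], 1],
])

```text
time_s: 29.3
ee_pos: [0.4865, -0.2976, 0.0326]
eef_rot: [-3.141, -0.002, -0.155]
force: [0.2, -0.5, -0.5]
grip_width: 0.0941
grip_force: 0.0
```

Run:
```python
from plan import *
plan(np.array([.4868,-.2978,.0305]),down(np.radians(-9)))
```

```text
shift units (cur axes) [0.012 0.006 0.068] (target axes) [0.012 0.006 0.068] turn [-0.003 -0.014  0.02 ] rows 0.1
```

Call:
send_rows([
  [[0.01, 0, 0.03], [0, -0.01, 0.02], -1],
  [[0, 0, 0], [0, 0, 0], -1],
  [[0, 0, 0], [0, 0, 0], -1],
  [[0, 0, 0], [0, 0, 0], -1],
  [[0, 0, 0], [0, 0, 0], -1],
  [[0, 0, 0], [0, 0, 0], -1],
  [[0, 0, 0], [0, 0, 0], -1],
  [[0, 0, 0], [0, 0, 0], -1],
  [[0, 0, 0], [0, 0, 0], -1],
  [[0, 0, 0], [0, 0, 0], -1],
  [[0, 0, 0], [0, 0, 0], -1],
  [[0, 0, 0], [0, 0, 0], -1],
], squeeze=50)

```text
time_s: 30.5
ee_pos: [0.4868, -0.2977, 0.0317]
eef_rot: [-3.141, -0.001, -0.16]
force: [0.2, 0.6, 0.0]
grip_width: 0.0124
grip_force: 50.0
```

Call:
send_rows([
  [[0, 0, 0], [0, 0, 0], -1],
  [[0, 0, 0], [0, 0, 0], -1],
])

```text
time_s: 30.7
ee_pos: [0.4868, -0.2976, 0.0317]
eef_rot: [-3.141, -0.001, -0.16]
force: [-0.5, 0.1, 0.7]
grip_width: 0.0127
grip_force: 50.0
```

Call:
send_rows([
  [[0, 0, -0.5], [0, 0, 0], -1],
  [[0, 0, -1], [0, 0, 0], -1],
  [[0, 0, -1], [0, 0, 0], -1],
  [[0, 0, -1], [0, 0, 0], -1],
  [[0, 0, -1], [0, 0, 0], -1],
  [[0, 0, -1], [0, 0, 0], -1],
  [[0, 0, -0.5], [0, 0, 0], -1],
  [[0, 0, 0], [0, 0, 0], -1],
])

```text
time_s: 31.5
ee_pos: [0.4873, -0.2981, 0.215]
eef_rot: [3.14, -0.005, -0.16]
force: [-0.6, -0.9, -1.0]
grip_width: 0.0125
grip_force: 50.0
```

```bash
cat > hs.py <<'E'
import sys
from plan import *
PHI=np.radians(14)
F=N(-.072,KY,.004); R=panelR(PHI)
x,Rc,o=cur(); d=RP.T@(x+.0317*Rc[:,2]-F); print("handle in foot mm",(d*1000).round(2),"F panel",(RP.T@o["force"]).round(1),"turn",np.round(Ro.from_matrix(R.T@Rc).as_rotvec(),3),"M",(RP.T@o["moment"]).round(2),"q",o["qpos"].round(2) if len(sys.argv)>1 else "")
if len(sys.argv)>3: plan(F+RP@(np.array([float(v) for v in sys.argv[1:4]])/1000)+.0317*RP[:,2],R)
E
python3 hs.py 0 0 100; python3 hs.py 0 0 45
```

```text
handle in foot mm [-188.34  104.07  169.83] F panel [-0.8  1.2 -0.5] turn [-0.038 -0.527  0.604] M [ 0.03 -0.    0.  ] q [-0.61  0.34  1.45  0.    1.35  1.12]
shift units (cur axes) [ 1.093 -7.173  0.415] (target axes) [ 4.375 -5.376  2.188] turn [ 0.315  4.388 -5.033] rows 7.2
handle in foot mm [-188.34  104.07  169.83] F panel [-0.8  1.2 -0.5] turn [-0.038 -0.527  0.604] M [ 0.03 -0.    0.  ] q [-0.61  0.34  1.45  0.    1.35  1.12]
shift units (cur axes) [ 1.938 -7.512  2.007] (target axes) [ 4.375 -5.376  4.022] turn [ 0.315  4.388 -5.033] rows 7.5
```

Call:
send_rows([
  [[0, 0, 0], [0.053, 0.731, -0.839], -1],
  [[0, 0, 0], [0.053, 0.731, -0.839], -1],
  [[0, 0, 0], [0.053, 0.731, -0.839], -1],
  [[0, 0, 0], [0.053, 0.731, -0.839], -1],
  [[0, 0, 0], [0.053, 0.731, -0.839], -1],
  [[0, 0, 0], [0.053, 0.731, -0.839], -1],
  [[0.73, -0.9, 0.365], [0, 0, 0], -1],
  [[0.73, -0.9, 0.365], [0, 0, 0], -1],
  [[0.73, -0.9, 0.365], [0, 0, 0], -1],
  [[0.73, -0.9, 0.365], [0, 0, 0], -1],
  [[0.73, -0.9, 0.365], [0, 0, 0], -1],
  [[0.73, -0.88, 0.365], [0, 0, 0], -1],
])

```text
time_s: 32.7
ee_pos: [0.5531, -0.0886, 0.1987]
eef_rot: [3.009, -0.504, 0.492]
force: [-0.0, -1.2, -0.8]
grip_width: 0.0123
grip_force: 50.0
```

Call:
send_rows([
  [[0, 0, 0], [0, 0, 0], -1],
  [[0, 0, 0], [0, 0, 0], -1],
])

```text
time_s: 32.9
ee_pos: [0.553, -0.0895, 0.1988]
eef_rot: [3.009, -0.504, 0.494]
force: [-0.4, 0.5, -0.8]
grip_width: 0.0127
grip_force: 50.0
```

```bash
python3 hs.py 0 0 22
```

```text
handle in foot mm [ 1.63  2.4  97.27] F panel [ 0.5  0.7 -0.5] turn [ 0.005 -0.003  0.001] M [0.33 0.03 0.  ] q [-0.36  0.09  1.87  0.4   0.77  0.52]
shift units (cur axes) [0.069 0.08  2.508] (target axes) [0.061 0.066 2.509] turn [-0.045  0.026 -0.005] rows 2.5
```

Call:
send_rows([
  [[0.06, 0.07, 0.5], [-0.04, 0.03, 0], -1],
  [[0, 0, 0.8], [0, 0, 0], -1],
  [[0, 0, 0.8], [0, 0, 0], -1],
  [[0, 0, 0.4], [0, 0, 0], -1],
  [[0, 0, 0], [0, 0, 0], -1],
  [[0, 0, 0], [0, 0, 0], -1],
])

```text
time_s: 33.5
ee_pos: [0.5921, -0.0839, 0.136]
eef_rot: [3.003, -0.508, 0.493]
force: [-0.4, -0.8, -0.4]
grip_width: 0.0124
grip_force: 50.0
```

```bash
python3 hs.py 0 0 12
```

```text
handle in foot mm [-1.38 -0.48 23.23] F panel [-0.7  0.7 -0. ] turn [-0.001  0.001  0.002] M [0.27 0.03 0.  ] q [-0.32  0.25  1.85  0.45  0.63  0.49]
shift units (cur axes) [-0.004 -0.048  0.374] (target axes) [-0.003 -0.047  0.374] turn [ 0.009 -0.009 -0.019] rows 0.4
```

Call:
send_rows([
  [[0, -0.045, 0.1], [0, 0, 0], -1],
  [[0, 0, 0.1], [0, 0, 0], -1],
  [[0, 0, 0.06], [0, 0, 0], -1],
  [[0, 0, 0], [0, 0, 0], -1],
])

```text
time_s: 33.9
ee_pos: [0.5955, -0.0813, 0.1286]
eef_rot: [3.003, -0.508, 0.493]
force: [0.1, -0.0, -1.3]
grip_width: 0.0127
grip_force: 50.0
```

```bash
python3 hs.py
```

```text
handle in foot mm [ 0.51 -0.13 14.82] F panel [-0.   0.6 -1.2] turn [-0.001  0.001  0.002] M [ 0.23  0.   -0.  ] q
```

Call:
send_rows([
  [[0, 0, 0.06], [0, 0, 0], -1],
  [[0, 0, 0], [0, 0, 0], -1],
])

```text
time_s: 34.1
ee_pos: [0.5964, -0.0811, 0.127]
eef_rot: [3.003, -0.508, 0.493]
force: [-0.1, -0.1, -0.6]
grip_width: 0.012
grip_force: 50.0
```

```bash
python3 hs.py
```

```text
handle in foot mm [ 0.49 -0.12 12.95] F panel [-0.1  0.4 -0.5] turn [-0.001  0.001  0.002] M [0.29 0.03 0.01] q
```

Call:
send_rows([
  [[0, 0, 0.05], [0, 0, 0], -1],
  [[0, 0, 0], [0, 0, 0], -1],
])

```text
time_s: 34.3
ee_pos: [0.5971, -0.0809, 0.1256]
eef_rot: [3.003, -0.508, 0.493]
force: [1.5, -0.0, -0.5]
grip_width: 0.0126
grip_force: 50.0
```

```bash
python3 hs.py
```

```text
handle in foot mm [ 0.47 -0.07 11.42] F panel [-0.3 -1.  -1.1] turn [-0.001  0.001  0.002] M [ 0.3   0.02 -0.  ] q
```

Call:
send_rows([
  [[0, 0, 0.06], [0, 0, 0], -1],
  [[0, 0, 0], [0, 0, 0], -1],
])

```text
time_s: 34.5
ee_pos: [0.5982, -0.0809, 0.1242]
eef_rot: [3.003, -0.508, 0.493]
force: [1.1, -1.8, -1.4]
grip_width: 0.0125
grip_force: 50.0
```

```bash
python3 hs.py
```

```text
handle in foot mm [ 0.27 -0.27  9.66] F panel [-2.   0.1 -1.6] turn [-0.001  0.001  0.002] M [0.2  0.33 0.01] q
```

Call:
send_rows([
  [[0, 0, 0.06], [0, 0, 0], -1],
  [[0, 0, 0], [0, 0, 0], -1],
])

```text
time_s: 34.7
ee_pos: [0.5991, -0.0808, 0.1226]
eef_rot: [3.003, -0.508, 0.493]
force: [1.1, -2.4, -0.9]
grip_width: 0.0126
grip_force: 50.0
```

```bash
python3 hs.py
```

```text
handle in foot mm [ 0.23 -0.24  7.85] F panel [-2.6 -0.1 -1. ] turn [-0.001  0.001  0.002] M [0.18 0.57 0.02] q
```

Call:
send_rows([
  [[0, 0, 0.06], [0, 0, 0], -1],
  [[0, 0, 0], [0, 0, 0], -1],
])

```text
time_s: 34.9
ee_pos: [0.5999, -0.0805, 0.1211]
eef_rot: [3.003, -0.508, 0.493]
force: [0.8, -1.7, -0.4]
grip_width: 0.0125
grip_force: 50.0
```

```bash
python3 hs.py
```

```text
handle in foot mm [ 0.26 -0.25  6.07] F panel [-1.8 -0.1 -0.5] turn [-0.001  0.001  0.002] M [0.13 0.68 0.05] q
```

Call:
send_rows([
  [[0, 0, 0.08], [0, 0, 0], -1],
  [[0, 0, 0.05], [0, 0, 0], -1],
  [[0, 0, 0], [0, 0, 0], -1],
])

```text
time_s: 35.2
ee_pos: [0.6019, -0.0801, 0.1176]
eef_rot: [3.003, -0.508, 0.493]
force: [3.2, -4.8, -0.5]
grip_width: 0.0125
grip_force: 50.0
```

```bash
python3 hs.py
```

```text
handle in foot mm [ 0.29 -0.23  2.08] F panel [-5.4 -1.6 -1.5] turn [-0.001  0.001  0.002] M [0.04 1.02 0.06] q
```

Call:
send_rows([
  [[0, 0, 0.05], [0, 0, 0], -1],
  [[0, 0, 0], [0, 0, 0], -1],
])

```text
time_s: 35.4
ee_pos: [0.6025, -0.0799, 0.1164]
eef_rot: [3.003, -0.508, 0.493]
force: [2.0, -4.9, -0.2]
grip_width: 0.0122
grip_force: 50.0
```

```bash
python3 hs.py
```

```text
handle in foot mm [ 0.29 -0.25  0.69] F panel [-5.2 -0.7 -0.7] turn [-0.001  0.001  0.002] M [0.1  1.18 0.02] q
```

Call:
send_rows([
  [[0, 0, 0.05], [0, 0, 0], -1],
  [[0, 0, 0], [0, 0, 0], -1],
])

```text
time_s: 35.6
ee_pos: [0.6033, -0.0798, 0.1152]
eef_rot: [3.003, -0.508, 0.493]
force: [2.0, -5.6, 0.6]
grip_width: 0.0126
grip_force: 50.0
```

```bash
python3 hs.py
```

```text
handle in foot mm [ 0.28 -0.31 -0.8 ] F panel [-5.9 -1.   0.1] turn [-0.001  0.001  0.002] M [0.13 1.26 0.01] q
```

Call:
send_rows([
  [[0, 0.025, 0.04], [0, 0, 0], -1],
  [[0, 0, 0], [0, 0, 0], -1],
])

```text
time_s: 35.8
ee_pos: [0.6039, -0.0799, 0.1143]
eef_rot: [3.004, -0.508, 0.494]
force: [-4.0, -2.2, 4.8]
grip_width: 0.0125
grip_force: 50.0
```

```bash
python3 hs.py
```

```text
handle in foot mm [ 0.06 -0.34 -1.84] F panel [-1.3  1.4  6.3] turn [0.    0.001 0.002] M [0.43 0.37 0.02] q
```

Call:
send_rows([
  [[0, 0, 0.05], [0, 0, 0], -1],
  [[0, 0, 0], [0, 0, 0], -1],
])

```text
time_s: 36.0
ee_pos: [0.6042, -0.0799, 0.1142]
eef_rot: [3.004, -0.508, 0.494]
force: [-27.4, -3.1, 27.3]
grip_width: 0.0128
grip_force: 50.0
```

```bash
python3 hs.py
```

```text
handle in foot mm [ 0.03 -0.51 -2.03] F panel [ 2.8 10.1 37.4] turn [0.    0.001 0.001] M [ 2.33 -0.35 -0.04] q
```

Seated: there is a hard stop at 37 N. I'll ease off and turn clockwise (+z of the tool).

Call:
send_rows([
  [[0, 0, -0.025], [0, 0, 0], -1],
  [[0, 0, 0], [0, 0, 0.6], -1],
  [[0, 0, 0], [0, 0, 0.8], -1],
  [[0, 0, 0], [0, 0, 0.8], -1],
  [[0, 0, 0], [0, 0, 0], -1],
])

```text
time_s: 36.5
ee_pos: [0.6042, -0.0802, 0.1143]
eef_rot: [-3.128, -0.525, 0.187]
force: [-14.5, -5.6, 14.2]
grip_width: 0.0123
grip_force: 50.0
```

```bash
python3 hs.py
```

```text
handle in foot mm [-0.32 -0.47 -1.94] F panel [-2.3  6.2 20. ] turn [-0.     0.001  0.269] M [1.34 0.5  0.07] q
```

Call:
send_rows([
  [[0, 0, 0], [0, 0, 0.8], -1],
  [[0, 0, 0], [0, 0, 0.8], -1],
  [[0, 0, 0], [0, 0, 0.8], -1],
  [[0, 0, 0], [0, 0, 0.8], -1],
  [[0, 0, 0], [0, 0, 0], -1],
])

```text
time_s: 37.0
ee_pos: [0.6042, -0.0802, 0.1143]
eef_rot: [-2.916, -0.478, -0.249]
force: [-15.1, -5.2, 14.5]
grip_width: 0.0125
grip_force: 50.0
```

```bash
python3 hs.py
```

```text
handle in foot mm [-0.29 -0.5  -1.93] F panel [-1.8  6.5 20.5] turn [-0.     0.001  0.653] M [1.32 0.39 0.06] q
```

Call:
send_rows([
  [[0, 0, 0], [0, 0, 0.6], -1],
  [[0, 0, 0], [0, 0, 0.6], -1],
  [[0, 0, 0], [0, 0, 0], -1],
])

```text
time_s: 37.3
ee_pos: [0.6042, -0.0802, 0.1143]
eef_rot: [-2.847, -0.441, -0.403]
force: [-14.2, -5.7, 15.6]
grip_width: 0.0128
grip_force: 50.0
```

```bash
python3 hs.py
```

```text
handle in foot mm [-0.28 -0.49 -1.95] F panel [-2.5  5.2 21.1] turn [-0.     0.001  0.796] M [1.35 0.44 0.13] q
```

Call:
send_rows([
  [[0, 0, 0], [0, 0, 0.6], -1],
  [[0, 0, 0], [0, 0, 0.6], -1],
  [[0, 0, 0], [0, 0, 0], -1],
])

```text
time_s: 37.6
ee_pos: [0.6042, -0.0802, 0.1143]
eef_rot: [-2.786, -0.395, -0.552]
force: [-13.9, -4.1, 14.4]
grip_width: 0.0125
grip_force: 50.0
```

```bash
python3 hs.py
```

```text
handle in foot mm [-0.26 -0.54 -1.93] F panel [-1.   5.4 19.7] turn [0.    0.001 0.94 ] M [1.31 0.41 0.09] q
```

Call:
send_rows([
  [[0, 0, 0], [0, 0, 0.6], -1],
  [[0, 0, 0], [0, 0, 0.6], -1],
  [[0, 0, 0], [0, 0, 0], -1],
])

```text
time_s: 37.9
ee_pos: [0.6041, -0.0802, 0.1142]
eef_rot: [-2.735, -0.341, -0.695]
force: [-16.1, -6.0, 15.1]
grip_width: 0.0126
grip_force: 50.1
```

```bash
python3 hs.py
```

```text
handle in foot mm [-0.31 -0.36 -1.95] F panel [-2.4  7.2 21.5] turn [0.000e+00 1.000e-03 1.083e+00] M [1.58 0.46 0.26] q
```

Call:
send_rows([
  [[0, 0, 0], [0, 0, 0.6], -1],
  [[0, 0, 0], [0, 0, 0.4], -1],
  [[0, 0, 0], [0, 0, 0], -1],
])

```text
time_s: 38.2
ee_pos: [0.604, -0.0802, 0.1142]
eef_rot: [-2.7, -0.293, -0.809]
force: [-15.2, -4.4, 14.9]
grip_width: 0.0127
grip_force: 50.8
```

```bash
python3 hs.py 1
```

```text
handle in foot mm [-0.29 -0.3  -1.95] F panel [-1.1  6.2 20.8] turn [0.000e+00 1.000e-03 1.202e+00] M [1.54 0.43 0.73] q [-0.3   0.31  1.84  0.47  0.58  1.67]
```

Call:
send_rows([
  [[0, 0, 0], [0, 0, 0.5], -1],
  [[0, 0, 0], [0, 0, 0], -1],
  [[0, 0, 0], [0, 0, 0], -1],
])

```text
time_s: 38.5
ee_pos: [0.604, -0.0802, 0.1141]
eef_rot: [-2.685, -0.267, -0.863]
force: [-15.0, -5.9, 14.4]
grip_width: 0.0129
grip_force: 51.1
```

```bash
python3 hs.py 1
```

```text
handle in foot mm [-0.3  -0.3  -1.97] F panel [-2.5  6.6 20.5] turn [0.00e+00 1.00e-03 1.26e+00] M [1.55 0.43 0.74] q [-0.3   0.31  1.84  0.47  0.58  1.73]
```

The moment saturates at about 0.74 N m, so the stop is reached and the fingers are slipping on the bar. I'll release and back out.

Call:
send_rows([
  [[0, 0, -0.03], [0, 0, 0], -1],
  [[0, 0, 0], [0, 0, 0], -0.2],
  [[0, 0, 0], [0, 0, 0], -0.2],
  [[0, 0, 0], [0, 0, 0], -0.2],
  [[0, 0, 0], [0, 0, 0], -0.2],
  [[0, 0, -0.6], [0, 0, 0], -0.2],
  [[0, 0, -1], [0, 0, 0], -0.2],
  [[0, 0, -1], [0, 0, 0], -0.2],
  [[0, 0, -1], [0, 0, 0], -0.2],
  [[0, 0, -1], [0, 0, 0], -0.2],
  [[0, 0, -1], [0, 0, 0], -0.2],
  [[0, 0, 0], [0, 0, 0], -0.2],
])

```text
time_s: 39.7
ee_pos: [0.5217, -0.0987, 0.2635]
eef_rot: [-2.681, -0.272, -0.866]
force: [0.6, 0.1, 0.1]
grip_width: 0.0377
grip_force: 0.0
```

```bash
cat > end.py <<'E'
from plan import *
o_=N(0,0,0); x,Rc,o=cur(); print(x,o["qpos"].round(2))
for nm in("top","scene"):
    a=[camera(nm) for _ in range(5)]; c=a[0]; c["pixels"]=np.mean([q["pixels"] for q in a],0).astype(np.float32); c["depth"]=np.median([q["depth"] for q in a],0); np.savez(nm+"9.npz",**c)
    q=(cloud(c).reshape(-1,3)-o_)@RP; px=c["pixels"].reshape(-1,3); red=(px[:,0]>1.8*px[:,1])&(px[:,0]>50)
    for n,m in(("bar",red&(abs(q[:,0]+.072)<.035)&(abs(q[:,1])<.035)&(q[:,2]>.04)&(q[:,2]<.06)),("relay",(abs(q[:,0]-.012)<.022)&(abs(q[:,1])<.025)&(q[:,2]>.06)&(q[:,2]<.08))):
        if m.sum()>8:
            w=q[m][:,:2]; e=np.linalg.svd(w-w.mean(0))[2][0]; print(nm,n,m.sum(),"c",np.median(q[m],0).round(4),"x",np.percentile(q[m,0],[2,98]).round(4),"y",np.percentile(q[m,1],[2,98]).round(4),"left of up deg",np.degrees(np.arctan2(e[0],-e[1])).round(1), "z90",np.percentile(q[m,2],[10,90]).round(4))
E
python3 end.py
```

```text
[ 0.52174805 -0.0986634   0.2634503 ] [-0.41 -0.04  1.86  0.38  0.92  1.8 ]
top bar 52 c [-0.0779 -0.0072  0.0478] x [-0.0887 -0.0564] y [-0.015   0.0065] left of up deg 119.1 z90 [0.0421 0.0514]
top relay 175 c [0.0122 0.0006 0.0704] x [-0.0019  0.0263] y [-0.0154  0.0185] left of up deg 178.6 z90 [0.0681 0.0719]
scene relay 45 c [ 0.0255 -0.0032  0.0693] x [0.0093 0.03  ] y [-0.0156  0.016 ] left of up deg -20.6 z90 [0.063  0.0713]
```

Run:
```python
from plan import *
x,_,_=cur(); plan(x+np.array([-.1,-.27,.03]))
```

```text
shift units (cur axes) [ 4.783  7.634 -3.458] (target axes) [ 4.783  7.634 -3.458] turn [0. 0. 0.] rows 7.6
```

Call:
send_rows([
  [[0.5, 0.8, -0.4], [0, 0, 0], 0],
  [[0.6, 0.95, -0.43], [0, 0, 0], 0],
  [[0.6, 0.95, -0.43], [0, 0, 0], 0],
  [[0.6, 0.95, -0.43], [0, 0, 0], 0],
  [[0.6, 0.95, -0.43], [0, 0, 0], 0],
  [[0.6, 0.95, -0.43], [0, 0, 0], 0],
  [[0.6, 0.95, -0.43], [0, 0, 0], 0],
  [[0.6, 0.95, -0.43], [0, 0, 0], 0],
  [[0, 0, 0], [0, 0, 0], 0],
  [[0, 0, 0], [0, 0, 0], 0],
])

```text
time_s: 41.2
ee_pos: [0.4239, -0.3627, 0.2896]
eef_rot: [-2.684, -0.266, -0.866]
force: [0.6, 0.6, -0.6]
grip_width: 0.0471
grip_force: 0.0
```

```bash
cat >> end.py <<'E'
ims=[]
for nm in("top","scene"):
    c=load(nm+"9.npz"); w=24; u,v=np.round(proj(c,N(-.06,0,.03))[0]).astype(int); ims.append(np.clip(cv2.resize(c["pixels"][v-w:v+w,u-w:u+w,::-1],(400,400),interpolation=cv2.INTER_CUBIC)*1.3,0,255))
cv2.imwrite("pics/end.png",np.hstack(ims).astype(np.uint8))
E
python3 end.py
```

```text
[ 0.42391955 -0.36270244  0.28961952] [-1.01  0.13  1.62  0.52  1.25  1.24]
top bar 82 c [-0.0733 -0.002   0.0493] x [-0.0882 -0.0543] y [-0.0146  0.0159] left of up deg 128.1 z90 [0.0447 0.0512]
top relay 175 c [0.0122 0.0004 0.0699] x [-0.0018  0.0263] y [-0.0153  0.0189] left of up deg 178.4 z90 [0.0679 0.072 ]
scene relay 95 c [0.0167 0.0033 0.0694] x [0.0002 0.0294] y [-0.0159  0.0187] left of up deg 171.9 z90 [0.0646 0.0716]
```

View pics/end.png

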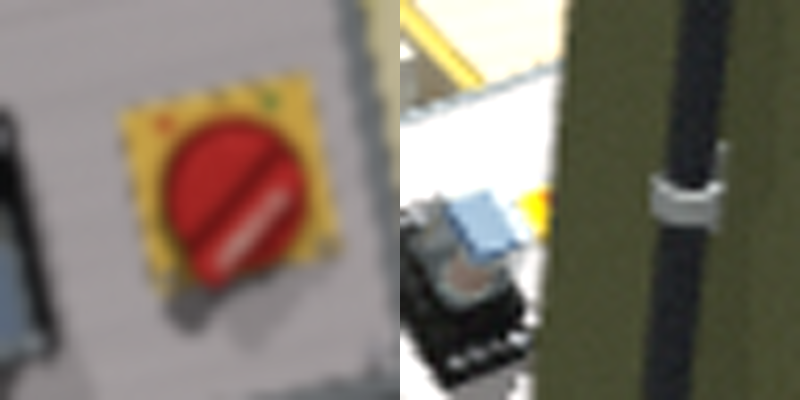

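The left tile shows the red handle flat on the yellow plate, centred at (235,200), with its bar running from (210,275) to (290,190), turned clockwise to the stop. The bar top stands 51 mm above the panel, so the handle is fully down, and the relay still matches its neighbour. I'm handing in.

```bash
python3 -c "
from station import *
print(hand_in())"
```

```text
the job is handed in; nothing more can be done
None
```

I handed the job in at about 41 s of the 72 s. By depth, contact force and picture, the relay is home in the empty socket and the red handle is fully down and turned clockwise to the stop. The hand-in returned no verdict, and I did not re-measure the cans, screwdriver or pliers afterwards.

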